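# Push-stick pass through the guarded sander and gauge check

## Task

The sander is off for a set-up pass: lay the pale strip flat between its in-feed rails and let go, then feed it under the low guard with the red-handled push stick until it is wholly out and near the wooden end stop, fingers never touching it from the guard on. Put the stick back in its tray as it stood, then gently slide the orange-knobbed gauge jaw shut on the strip until the brass anvil is pressed in a few mm, not jammed home, and leave it so. Leave everything else where it lies.

Things in the scene. Friction and masses are not known exactly. Their poses are not given: they have to be found in the camera images.
- feeder: grey bench sander, fixed. x = feed direction (in-feed to out-feed), z up; origin on the bench top under the middle of the guard. Bed x -200..+180, y -50..+50, top at z 16 mm. Guard x -35..+35, y -50..+50, top z 69 (motor on its -y side to y -85, top z 60). Wooden end stop across the out-feed, face at x +165
- throat (a point): middle of the low opening under the sander's guard, on the bed (feeder x 0, y 0, z 16 mm); axes as the feeder's. The opening is 50 mm wide (y -25..+25), 24 high and runs from x -35 to +35
- infeed (a point): middle of the in-feed on the bed (feeder x -115, y 0, z 16 mm); axes as the feeder's. Two aluminium rails run along it from feeder x -190 to -35, inner faces at y -25 and +25 in line with the opening, 6 mm high above the bed; the strip lies flat on the bed between them, lengthwise
- gauge (a point): middle of the gauge on the out-feed, on the bed (feeder x +110, y 0, z 16 mm); axes as the feeder's. Sliding jaw with orange knob on its -y side, brass anvil on its +y side; no rails here. A strip against the end stop is centred at feeder x +120; it is clear of the guard from x +80 on
- strip_mid (a point): centre (half-way up) of the pale wooden strip to be fed, 90 x 40 x 18 mm, 0.05 kg, small black cross on top; x along its length, y across its 40 mm width, z up; it lies flat on the bench
- dark_strip: dark wooden strip of the same size (90 x 40 x 18 mm), white cross on top: a bystander; origin centre of its underside
- stick_grip (a point): grip point of the push stick: 45 mm above its underside, at the middle of its red upright handle (50 long x 18 wide, top 72 mm above the underside). x points to the nose, y across, z up. The wooden foot is 12 mm thick, reaches 50 mm behind and 140 mm ahead of this point (26 wide, flat nose 34 wide with black rubber face). 0.11 kg, centre of mass in the handle; stands in the tray
- tray: grey open tray fixed to the bench, 226 x 60 mm outside, 216 x 50 mm inside, floor 5 mm thick, wall tops at 10 mm; origin centre of its underside, x along it. The stick belongs in it with its nose to the tray's +x end: its grip point is then near x = -45, y = 0, z = 50 mm in the tray's frame
- jaw_knob (a point): centre of the orange knob on the sliding gauge jaw: 16 (along the feeder's x) x 24 (along y) x 42 mm tall, this point 57 mm and its top 77 mm above the bench. The knob slides along the feeder's +y to shut; it is stiff (3 N friction) and stays where left
- jaw (a joint): travel of the gauge jaw in m: 0 fully open, growing to 0.062 as it shuts along the feeder's +y. Its face (36 mm long) lies at y = -50 mm + travel in the feeder's frame; it meets a 40 mm strip that rests on the free anvil at a travel of about 0.042
- anvil (a joint): how far the sprung brass anvil is pressed in along the feeder's +y, in m: 0 free (face at y = +32 mm), 0.012 jammed home. About 1 N starts it, then 0.7 N more per mm
- clock_motor: black clock movement, 56 x 56 x 33 mm, bystander; origin centre of underside
- clock_motor_b: second black clock movement, 56 x 56 x 33 mm, bystander at the back right; origin centre of underside
- pin_jar: clear jar with wooden lid, 50 mm across, 62 tall, standing, bystander; origin centre of underside
- moss_bun: green cushion of moss, 56 mm across, 32 high, bystander; origin centre of underside
- birch_disc: round birch disc, 68 mm across, 10 thick, bystander; origin centre of underside
- tape_roll: roll of buff masking tape lying flat, 104 mm across, 24 high, bystander; origin centre of underside
- cutters: black-handled side cutters, 149 mm long, 11 high, bystander at the back; origin centre of underside

How it is judged:
On the way, in this order (a step that is already met when the one before it is completed fails the run):
1. the pale strip lies flat between the in-feed rails, let go (x of strip_mid in the frame of feeder between -0.18 and -0.07 m and y of strip_mid in the frame of feeder between -0.012 and 0.012 m and z of strip_mid in the frame of feeder between 0.021 and 0.0285 m and contact force between the fingers and strip below 0.2 N), for 0.2 s.
2. the push stick pushes the strip under the guard (x of strip_mid in the frame of feeder between -0.04 and 0.07 m and z of strip_mid in the frame of feeder between 0.021 and 0.0285 m and contact force between stick and strip above 0.03 N), for 0.1 s.
3. the strip is wholly out on the far side of the guard (x of strip_mid in the frame of feeder between 0.084 and 0.13 m and z of strip_mid in the frame of feeder between 0.021 and 0.0285 m), for 0.1 s.
4. the push stick stands in its tray again, let go (x of stick_grip in the frame of tray between -0.065 and -0.025 m and y of stick_grip in the frame of tray between -0.015 and 0.015 m and z of stick_grip in the frame of tray between 0.046 and 0.053 m and angle between stick_grip's own z axis and vertical below 0.1 rad and contact force between the fingers and stick below 0.2 N), for 0.1 s.
5. the gauge jaw is shut on the strip and the anvil pressed in (value of joint anvil between 0.001 and 0.0105 m and value of joint jaw above 0.035 m), for 0.2 s.
At the end, for the whole second after the job is handed in: Pale strip flat on the out-feed, rear end clear of the guard, between jaw and anvil; anvil pressed in 1 to 10.5 mm; push stick standing on the tray floor, grip point within 20 mm along and 15 mm across of its place, nose to the tray's +x end; all at rest (x of strip_mid in the frame of feeder between 0.082 and 0.13 m and y of strip_mid in the frame of feeder between -0.005 and 0.032 m and z of strip_mid in the frame of feeder between 0.021 and 0.0285 m and value of joint anvil between 0.001 and 0.0105 m and x of stick_grip in the frame of tray between -0.065 and -0.025 m and y of stick_grip in the frame of tray between -0.015 and 0.015 m and z of stick_grip in the frame of tray between 0.046 and 0.053 m and angle between stick_grip's own z axis and vertical below 0.1 rad and linear speed of each of strip, stick below 0.02 m/s); the robot touches nothing.
It fails at once if the fingers touch the pale strip once it has entered the guard or beyond (x of strip_mid in the frame of feeder between -0.07 and 0.16 m and y of strip_mid in the frame of feeder between -0.05 and 0.05 m and z of strip_mid in the frame of feeder below 0.05 m and contact force between the fingers and strip above 0.3 N).
It fails at once if the anvil is jammed home (value of joint anvil above 0.0114 m).
It fails at once if a bystander is moved more than 20 mm (distance of any of dark_strip, clock_motor, moss_bun, birch_disc, tape_roll, cutters, clock_motor_b, pin_jar from where it was at the start of the episode above 0.02 m).
It also fails if it takes over 72 s, if anything falls off the work surface, if the arm or the gripper's body presses on something with over 40 N, if the wrist force passes 120 N, or if a joint passes its speed limit or range.

## Robot

A 6-joint arm with a two-finger parallel gripper is mounted at the origin on a cart in front of the work surface, level with it; the furniture and walls round the work are solid. World frame = base frame: x ahead of the robot, y to its left, z up, the work surface at z = 0. Lengths are in m, angles in rad, forces in N, time in s.
With the tool pointing down it reaches from about 0.375 to 0.975 m from the base axis. Payload 3.8 kg.
Tool frame: the origin (TCP) lies on the mounting face of the last link; the fingertips stand 173 mm ahead of it and the grasp point (between the pads) lies 155 mm ahead of it; z points along the fingers, y is the direction in which the jaws open and shut (so a half turn about z gives the same grasp; the last joint's range is limited). The gripper opens to 85 mm and grips with 20 to 120 N. Pads are 22 mm wide; open, the fingers measure 114 mm over their backs; the gripper's body (76 mm by 85 mm) begins 54 mm behind the grasp point. The pads swing forward as they close: fully open they stand 13 mm farther back than shut.
Start: joints at [1.146, 0.264, 1.604, -0, 1.274, -0.037], TCP at [0.255, 0.625, 0.405] pointing down, gripper open.
Joint ranges: [-2.63, 2.63], [-0.94, 2.18], [0.31, 2.57], [-1.31, 4.45], [0, 2.66], [-2.55, 2.55]. Speed limits (rad/s): [2.57, 2.57, 3.14, 3.14, 3.14, 3.14].

## Interface

Orientations are given as a rotation vector (axis times angle).
In Python, from workcell import bot, imaging, order gives the robot as it stands. The module is installed in compiled form; this text tells all that it offers.
- The arm moves only by the shell command python3 -m creep 'ROWS' [OPENING] [FORCE]. ROWS is JSON, a list of rows, each an object with "slide": the shift along the tool's x, y, z each as a share of 25 mm, from -1 to 1, a list of three; "angular": the turn, a rotation vector about the tool's x, y, z each as a share of 4 degrees, from -1 to 1, a list of three. A call has 1 to 5 rows; each row shifts and turns the commanded pose from where the row before left it, along the tool's axes as they then stand; what a row does not reach is not made up. A row lasts 1/12 s, in which the tool goes at most 41.7 mm and 7.16 degrees, less where a joint would pass 70% of its speed; a pose out of reach is approached as far as the arm can. A call with a number of a shift or a turn outside -1 to 1 is refused whole. A call with a gripper value outside its range is refused whole. OPENING is the closure, from -1 (fully open) to 1 (shut), set as the call begins (- or left out, the last holds). The fingers move at their own pace and stop on an object; FORCE is the grip in N (left out, the last holds). Time passes only in rows, so rows that do not move let the fingers close. It gives the time, the measured TCP pose, the force and the opening at its end, in the units of the state.
- bot.read_state(): the state, without advancing time (a new reading comes with each control period).
- imaging.read_camera(name): name is "scene" or "top" or "wrist"; returns (picture, depth): 420x560x3 uint8, red, green, blue; 420x560 float32, m along the optical axis (not along the pixel's ray), 0 where there is no reading.
- imaging.camera_model(name): a dict with "fovy" (degrees; the focal length in pixels is half the picture's height over the tangent of half this angle, whatever the lens; pixels are square), "cx", "cy" (the principal point, pixels), "camera_from_world" (4x4, takes a point from world to camera coordinates); the wrist camera has in their place "tool_from_camera" (4x4, takes a point from camera to tool coordinates, whose origin is the TCP and whose axes are the flange's). Camera axes: x right, y down, z forward; pixel columns grow to the right and rows downward; lengths in m; the calibration is good to about 2 mm. A picture is of the moment at which its call begins: read the wrist's pose just before it. camera_model takes no time and is no camera call.
- order.finish_job(): hands the job in, once; it reports no verdict.
The state is a dict: "time": time; "q": joint angles; "joint_vel": joint speeds; "joint_torque": joint torques, N m; "tool_pos": TCP position; "tcp_rot": TCP orientation; "wrist_force": force on the tool from outside, world axes, zero at the start; "torque": the same for the moment, N m; "width": opening from 0.0 (shut) to 1.0 (fully open).
Only numpy, scipy, OpenCV 4.12 (cv2) and the standard library are available. Lean on these libraries where they do the work, as an engineer would, in place of code of your own. Each camera call takes 0.05 s, during which the arm holds its last target.

## Working session

There is one attempt and no reset: what is moved stays moved. The work goes in short steps, Python scripts to look and compute and a shell command to move; the robot and the scene stay as the last step left them, time stands still between calls to the robot, and variables do not carry over. Pictures are saved under pics/ and viewed, and the job is handed in when it is done.

```bash
mkdir -p pics
cat > h.py <<'E'
import numpy as np,cv2
from workcell import bot,imaging,order
from scipy.spatial.transform import Rotation as R
def snap(name,fn):
    s=bot.read_state(); p,d=imaging.read_camera(name)
    cv2.imwrite('pics/%s.png'%fn,p[:,:,::-1]); np.savez('pics/%s.npz'%fn,p=p,d=d,tp=s['tool_pos'],tr=s['tcp_rot'])
    return p,d,s
def world(name,fn,u,v,z=None):
    f=np.load('pics/%s.npz'%fn); m=imaging.camera_model(name)
    F=210/np.tan(np.radians(m['fovy'])/2)
    if name=='wrist':
        T=np.eye(4);T[:3,:3]=R.from_rotvec(f['tr']).as_matrix();T[:3,3]=f['tp'];W=T@np.array(m['tool_from_camera'])
    else: W=np.linalg.inv(np.array(m['camera_from_world']))
    r=np.array([(u-m['cx'])/F,(v-m['cy'])/F,1.])
    if z is None:
        d=float(f['d'][int(round(v)),int(round(u))]); return (W@np.r_[r*d,1])[:3]
    o=W[:3,3]; dr=W[:3,:3]@r; return o+dr*(z-o[2])/dr[2]
E
python3 - <<'E'
from h import *
for n in ('scene','top','wrist'):
    snap(n,n+'0'); m=imaging.camera_model(n); print(n,m)
print(bot.read_state())
E
```

```text
scene {'fovy': 49.47004673863547, 'cx': 276.71671343543125, 'cy': 210.86839038463418, 'camera_from_world': array([[-0.67665436, -0.73615725, -0.01453913,  0.40733212],
       [-0.29339831,  0.28768883, -0.91167569,  0.22186949],
       [ 0.67531942, -0.61262357, -0.4106532 ,  0.98626589],
       [ 0.        ,  0.        ,  0.        ,  1.        ]])}
top {'fovy': 49.695499073107754, 'cx': 275.50049063257364, 'cy': 204.41164824757362, 'camera_from_world': array([[ 0.02831811, -0.99957284,  0.00722699, -0.00670775],
       [-0.98680941, -0.0291079 , -0.15924799,  0.55048805],
       [ 0.15939033, -0.00262206, -0.98721216,  1.31855237],
       [ 0.        ,  0.        ,  0.        ,  1.        ]])}
wrist {'fovy': 70.65454373998125, 'cx': 285.60831889405137, 'cy': 207.79359710808646, 'tool_from_camera': array([[ 6.17890412e-04, -9.52987805e-01, -3.03008024e-01,
         7.76945880e-02],
       [ 9.99999538e-01,  3.65842042e-04,  8.88580833e-04,
         1.49206432e-03],
       [-7.35953623e-04, -3.03008433e-01,  9.52987591e-01,
         3.04894121e-02],
       [ 0.00000000e+00,  0.00000000e+00,  0.00000000e+00,
         1.00000000e+00]])}
{'time': 0.15, 'q': array([ 1.14607399e+00,  2.64582310e-01,  1.60505217e+00,  1.53050417e-05,
        1.27369388e+00, -3.69249732e-02]), 'joint_vel': array([ 0.00063262, -0.00228868, -0.00443685,  0.000245  , -0.00122578,
       -0.00076043]), 'joint_torque': array([-3.58030893e-04, -5.15904915e+01, -3.67958951e+01, -1.28505694e-04,
        8.04888492e-03, -2.99292844e-05]), 'tool_pos': array([0.25515986, 0.62463573, 0.40365067]), 'tcp_rot': array([-6.05268284e-01, -3.08231461e+00,  2.64852049e-03]), 'wrist_force': array([-0.85390925, -0.26423184,  0.27029049]), 'torque': array([ 0.03282362,  0.02040653, -0.02581889]), 'width': 0.9953643211800783}
```

View pics/top0.png

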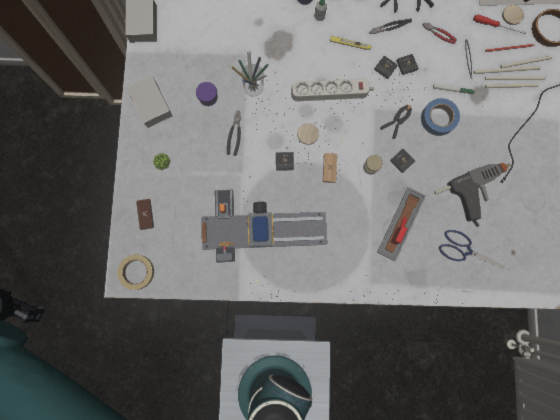

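View pics/scene0.png

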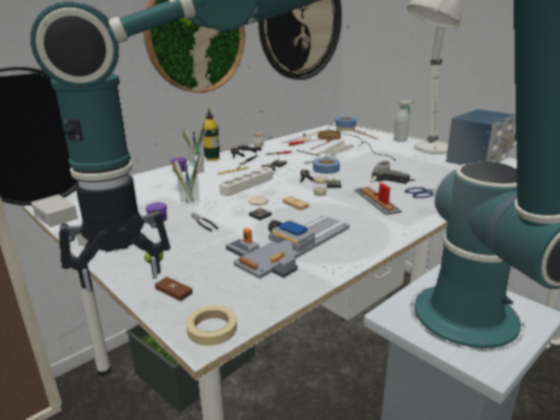

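View pics/wrist0.png

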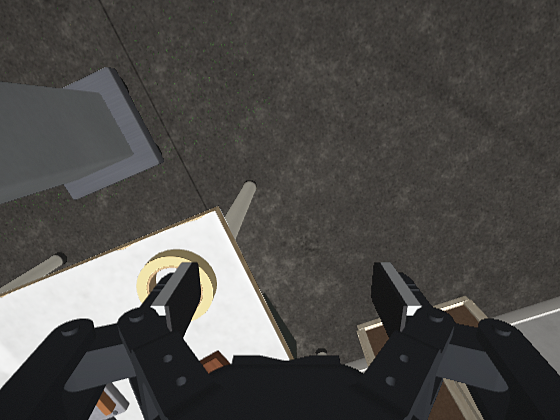

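Run:
```python
from h import *
p=cv2.imread('pics/top0.png')
cv2.imwrite('pics/c1.png',cv2.resize(p[140:270,190:350],None,fx=5,fy=4.6*5/4.6*0.9,interpolation=cv2.INTER_CUBIC)[:600])
cv2.imwrite('pics/c2.png',cv2.resize(p[140:270,310:450],None,fx=4.5,fy=4.5,interpolation=cv2.INTER_CUBIC))
```

```text
(no output)
```

View pics/c1.png

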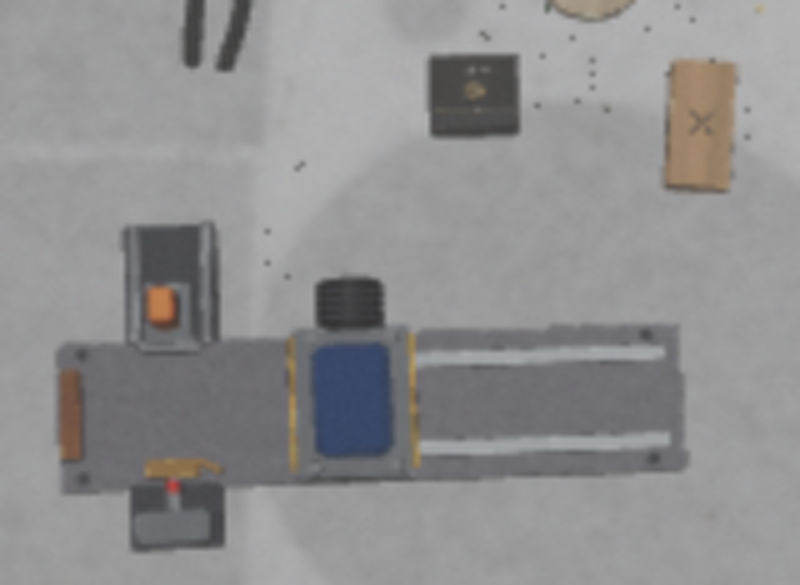

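View pics/c2.png

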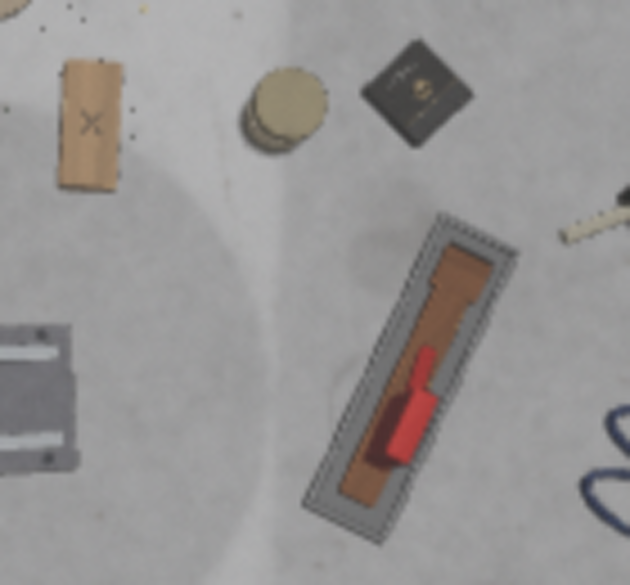

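Run:
```python
from h import *
a=lambda x,y,z:world('top','top0',190+x/5-.0,140+y/4.5,z)
b=lambda x,y,z:world('top','top0',310+x/4.5,140+y/4.5,z)
np.set_printoptions(precision=4,suppress=True)
c=[a(58,343,.016),a(64,493,.016),a(680,326,.016),a(688,470,.016)]
print('bed',*c)
L=(c[0]+c[1])/2;Rr=(c[2]+c[3])/2; e=(L-Rr);print(np.linalg.norm(e[:2]),np.degrees(np.arctan2(e[1],e[0])), 'org',L-e/np.linalg.norm(e)*.18,Rr+e/np.linalg.norm(e)*.2)
print('knob top',a(161,304,.077)); 
s=[b(67,62,.018),b(122,64,.018),b(58,184,.018),b(116,190,.018)];print('strip',*s,np.mean(s,0),b(91,123,.018))
print('depth strip',world('top','top0',330,167))
t=[b(443,212,.01),b(518,250,.01),b(302,505,.01),b(382,545,.01)];print('tray',*t,np.mean(t,0))
h=[b(420,390,.072),b(437,398,.072),b(388,455,.072),b(405,465,.072)];print('handle',*h,np.mean(h,0))
nose=[b(445,245,.017),b(493,264,.017)];rear=[b(339,494,.017),b(372,508,.017)];print('nose',np.mean(nose,0),'rear',np.mean(rear,0))
e=np.mean(t[:2],0)-np.mean(t[2:],0);print(np.linalg.norm(e),np.degrees(np.arctan2(e[1],e[0])))
e=np.mean(nose,0)-np.mean(rear,0);print(np.linalg.norm(e),np.degrees(np.arctan2(e[1],e[0])))
print(R.from_rotvec(bot.read_state()['tcp_rot']).as_matrix())
```

```text
bed [0.5119 0.2335 0.016 ] [0.4107 0.2244 0.016 ] [ 0.5347 -0.1461  0.016 ] [ 0.4369 -0.152   0.016 ]
0.37879287453878757 93.71260631348838 org [0.4729 0.0493 0.016 ] [0.4728 0.0505 0.016 ]
knob top [0.5312 0.1649 0.077 ]
strip [ 0.7193 -0.1405  0.018 ] [ 0.719  -0.1786  0.018 ] [ 0.6326 -0.1352  0.018 ] [ 0.6296 -0.1751  0.018 ] [ 0.6751 -0.1574  0.018 ] [ 0.6763 -0.1575  0.018 ]
depth strip [ 0.6782 -0.1572  0.0148]
tray [ 0.6226 -0.4022  0.01  ] [ 0.5974 -0.4535  0.01  ] [ 0.4182 -0.3033  0.01  ] [ 0.3929 -0.3569  0.01  ] [ 0.5078 -0.379   0.01  ]
handle [ 0.4911 -0.3664  0.072 ] [ 0.4862 -0.3774  0.072 ] [ 0.4482 -0.345   0.072 ] [ 0.442  -0.3559  0.072 ] [ 0.4668 -0.3612  0.072 ]
nose [ 0.5919 -0.4174  0.017 ] rear [ 0.4214 -0.3376  0.017 ]
0.22662988385936345 -25.551668883646563
0.18824625269771092 -25.070086394752124
[[-0.9257  0.3782 -0.0007]
 [ 0.3782  0.9257 -0.0016]
 [ 0.0001 -0.0017 -1.    ]]
```

```bash
cat >> h.py <<'E'
np.set_printoptions(precision=4,suppress=True)
O=np.array([.473,.050]);FA=np.radians(93.7);FX=np.array([np.cos(FA),np.sin(FA)]);FY=np.array([-FX[1],FX[0]])
def fw(x,y): return O+FX*x+FY*y
def wf(p): d=np.array(p[:2])-O; return np.array([d@FX,d@FY])
def plan(x,y,z,ang=None,step=25.,n=None):
    s=bot.read_state(); M=R.from_rotvec(s['tcp_rot']).as_matrix()
    a0=np.degrees(np.arctan2(M[1,1],M[0,1])); d=np.array([x,y,z])-s['tool_pos']
    t=0 if ang is None else (ang-a0+180)%360-180   # world ccw
    N=n or int(np.ceil(max(np.linalg.norm(d)*1000/step-.05,abs(t)/4-.02,1)))
    print('now',s['tool_pos'],'yang %.2f'%a0,'d',d,'turn toolz units %.2f'%(-t/4),'N',N,'tilt',M[:2,2])
    for i in range(N):
        Mi=R.from_rotvec([0,0,np.radians(t*i/N)]).as_matrix()@M
        v=Mi.T@(d/N)/.025
        print(i,'[%.2f,%.2f,%.2f]'%tuple(v),'%.2f'%(-t/4/N))
        if t==0: break
E
python3 -c "
from h import *
plan(.676,-.157,.30,87.2)"
```

```text
now [0.2552 0.6246 0.4037] yang 67.78 d [ 0.4208 -0.7816 -0.1037] turn toolz units -4.85 N 36 tilt [-0.0007 -0.0016]
0 [-0.76,-0.63,0.12] -0.13
1 [-0.76,-0.63,0.12] -0.13
2 [-0.75,-0.64,0.12] -0.13
3 [-0.74,-0.65,0.12] -0.13
4 [-0.74,-0.66,0.12] -0.13
5 [-0.73,-0.66,0.12] -0.13
6 [-0.72,-0.67,0.12] -0.13
7 [-0.72,-0.68,0.12] -0.13
8 [-0.71,-0.68,0.12] -0.13
9 [-0.71,-0.69,0.12] -0.13
10 [-0.70,-0.70,0.12] -0.13
11 [-0.69,-0.70,0.12] -0.13
12 [-0.69,-0.71,0.12] -0.13
13 [-0.68,-0.72,0.12] -0.13
14 [-0.67,-0.72,0.12] -0.13
15 [-0.67,-0.73,0.12] -0.13
16 [-0.66,-0.73,0.12] -0.13
17 [-0.65,-0.74,0.12] -0.13
18 [-0.64,-0.75,0.12] -0.13
19 [-0.64,-0.75,0.12] -0.13
20 [-0.63,-0.76,0.12] -0.13
21 [-0.62,-0.76,0.12] -0.13
22 [-0.62,-0.77,0.12] -0.13
23 [-0.61,-0.78,0.12] -0.13
24 [-0.60,-0.78,0.12] -0.13
25 [-0.59,-0.79,0.12] -0.13
26 [-0.59,-0.79,0.12] -0.13
27 [-0.58,-0.80,0.12] -0.13
28 [-0.57,-0.80,0.12] -0.13
29 [-0.56,-0.81,0.12] -0.13
30 [-0.56,-0.81,0.12] -0.13
31 [-0.55,-0.82,0.12] -0.13
32 [-0.54,-0.82,0.12] -0.13
33 [-0.53,-0.83,0.12] -0.13
34 [-0.53,-0.83,0.12] -0.13
35 [-0.52,-0.84,0.12] -0.13
```

```bash
python3 -m creep '[{"slide":[0,0,0],"angular":[0,0,-0.97]},{"slide":[0,0,0],"angular":[0,0,-0.97]},{"slide":[0,0,0],"angular":[0,0,-0.97]},{"slide":[0,0,0],"angular":[0,0,-0.97]},{"slide":[0,0,0],"angular":[0,0,-0.97]}]' -1 40
python3 -c "
from h import *
plan(.676,-.157,.30)"
```

```text
time: 0.57
tool_pos: [0.2552, 0.6247, 0.4041]
tcp_rot: [-0.072, -3.14, 0.001]
wrist_force: [0.0, 0.6, -0.2]
width: 1.001
now [0.2552 0.6247 0.4041] yang 87.37 d [ 0.4208 -0.7817 -0.1041] turn toolz units 0.00 N 36 tilt [-0.0005 -0.0009]
0 [-0.51,-0.85,0.12] 0.00
```

```bash
python3 -m creep '[{"slide":[-0.51,-0.85,0.1],"angular":[0,0,0]},{"slide":[-0.51,-0.85,0.1],"angular":[0,0,0]},{"slide":[-0.51,-0.85,0.1],"angular":[0,0,0]},{"slide":[-0.51,-0.85,0.1],"angular":[0,0,0]},{"slide":[-0.51,-0.85,0.1],"angular":[0,0,0]}]' | head -2
python3 -m creep '[{"slide":[-0.51,-0.85,0.1],"angular":[0,0,0]},{"slide":[-0.51,-0.85,0.1],"angular":[0,0,0]},{"slide":[-0.51,-0.85,0.1],"angular":[0,0,0]},{"slide":[-0.51,-0.85,0.1],"angular":[0,0,0]},{"slide":[-0.51,-0.85,0.1],"angular":[0,0,0]}]' | head -2
python3 -m creep '[{"slide":[-0.51,-0.85,0.1],"angular":[0,0,0]},{"slide":[-0.51,-0.85,0.1],"angular":[0,0,0]},{"slide":[-0.51,-0.85,0.1],"angular":[0,0,0]},{"slide":[-0.51,-0.85,0.1],"angular":[0,0,0]},{"slide":[-0.51,-0.85,0.1],"angular":[0,0,0]}]' | head -2
python3 -c "
from h import *
plan(.676,-.157,.30)"
```

```text
time: 0.98
tool_pos: [0.3139, 0.5145, 0.3916]
time: 1.4
tool_pos: [0.3724, 0.4051, 0.3792]
time: 1.82
tool_pos: [0.4308, 0.2959, 0.3668]
now [0.4308 0.2959 0.3668] yang 87.18 d [ 0.2452 -0.4529 -0.0668] turn toolz units 0.00 N 21 tilt [-0.0003 -0.0002]
0 [-0.51,-0.84,0.13] 0.00
```

```bash
python3 -m creep '[{"slide":[-0.51,-0.84,0.13],"angular":[0,0,0]},{"slide":[-0.51,-0.84,0.13],"angular":[0,0,0]},{"slide":[-0.51,-0.84,0.13],"angular":[0,0,0]},{"slide":[-0.51,-0.84,0.13],"angular":[0,0,0]},{"slide":[-0.51,-0.84,0.13],"angular":[0,0,0]}]' | head -2
python3 -m creep '[{"slide":[-0.51,-0.84,0.13],"angular":[0,0,0]},{"slide":[-0.51,-0.84,0.13],"angular":[0,0,0]},{"slide":[-0.51,-0.84,0.13],"angular":[0,0,0]},{"slide":[-0.51,-0.84,0.13],"angular":[0,0,0]},{"slide":[-0.51,-0.84,0.13],"angular":[0,0,0]}]' | head -2
python3 -m creep '[{"slide":[-0.51,-0.84,0.13],"angular":[0,0,0]},{"slide":[-0.51,-0.84,0.13],"angular":[0,0,0]},{"slide":[-0.51,-0.84,0.13],"angular":[0,0,0]},{"slide":[-0.51,-0.84,0.13],"angular":[0,0,0]},{"slide":[-0.51,-0.84,0.13],"angular":[0,0,0]}]' | head -2
python3 -m creep '[{"slide":[-0.51,-0.84,0.13],"angular":[0,0,0]},{"slide":[-0.51,-0.84,0.13],"angular":[0,0,0]},{"slide":[-0.51,-0.84,0.13],"angular":[0,0,0]},{"slide":[-0.51,-0.84,0.13],"angular":[0,0,0]},{"slide":[-0.51,-0.84,0.13],"angular":[0,0,0]}]' | head -2
python3 -c "
from h import *
plan(.676,-.157,.30)
snap('wrist','w1')"
```

```text
time: 2.23
tool_pos: [0.4893, 0.1879, 0.3506]
time: 2.65
tool_pos: [0.5479, 0.0799, 0.3343]
time: 3.07
tool_pos: [0.6064, -0.0281, 0.3179]
time: 3.48
tool_pos: [0.6649, -0.136, 0.3015]
now [ 0.6649 -0.136   0.3015] yang 87.18 d [ 0.0111 -0.021  -0.0015] turn toolz units 0.00 N 1 tilt [-0.0008  0.0002]
0 [-0.49,-0.82,0.06] 0.00
```

View pics/w1.png

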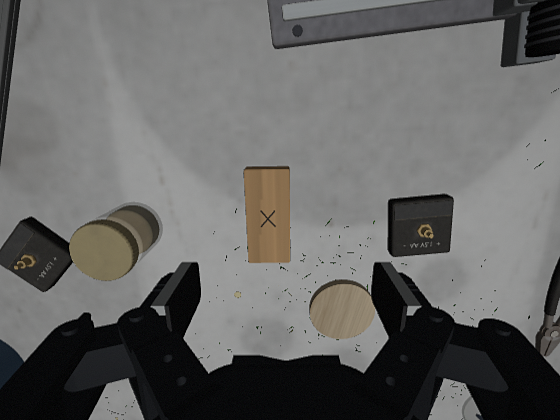

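```bash
python3 -c "
from h import *
w=lambda u,v,z:print((u,v),world('wrist','w1',u,v,z),world('wrist','w1',u,v))
w(268,219,.018)
for c in [(245,168),(290,167),(245,262),(291,262)]: w(*c,.018)
w(341,300,.01);w(105,249,.062);w(390,200,.033);w(390,250,.033);w(276,47,.016);w(275,7,.022)
"
```

```text
(268, 219) [ 0.6779 -0.1509  0.018 ] [ 0.6777 -0.1509  0.0187]
(245, 168) [ 0.6305 -0.1676  0.018 ] [ 0.631  -0.168   0.0149]
(290, 167) [ 0.6315 -0.1289  0.018 ] [ 0.6345 -0.1288  0.001 ]
(245, 262) [ 0.7202 -0.1757  0.018 ] [ 0.729  -0.1787  0.0011]
(291, 262) [ 0.7223 -0.132   0.018 ] [ 0.7311 -0.132   0.0015]
(341, 300) [ 0.7725 -0.0826  0.01  ] [ 0.7732 -0.0825  0.009 ]
(105, 249) [ 0.6807 -0.2751  0.062 ] [ 0.6812 -0.2759  0.0608]
(390, 200) [ 0.6607 -0.0467  0.033 ] [ 0.6687 -0.0375  0.0069]
(390, 250) [ 0.7069 -0.0441  0.033 ] [ 0.717  -0.0367  0.0128]
(276, 47) [ 0.5385 -0.1356  0.016 ] [ 0.5372 -0.1357  0.009 ]
(275, 7) [ 0.5137 -0.1347  0.022 ] [ 0.5122 -0.1347  0.0171]
```

```bash
python3 -c "
from h import *
p,d,s=snap('wrist','w2');print(s['tool_pos'],s['tcp_rot'],s['joint_vel'])
q=np.load('pics/w1.npz');print(q['tp'],q['tr'])
cv2.imwrite('pics/w2c.png',cv2.resize(p[:300,200:420,::-1],None,fx=2,fy=2))
"
```

```text
[ 0.6664 -0.1397  0.301 ] [ 0.0799  3.1392 -0.0045] [ 0.0277 -0.0388  0.0426  0.0123  0.0287  0.0615]
[ 0.6649 -0.136   0.3015] [-0.0774 -3.1398 -0.0003]
```

View pics/w2c.png

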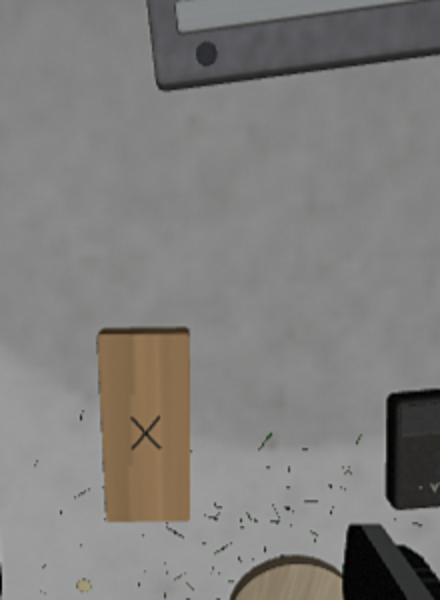

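```bash
python3 -c "
from h import *
w=lambda u,v,z:print((u,v),world('wrist','w2',u,v,z))
w(273,216.5,.018);w(280,44,.016)
for c in [(249,166),(294.5,165.5),(252.5,260),(294.5,260)]: w(*c,.018)
p,d,s=snap('wrist','w3');print(s['tool_pos'],s['joint_vel'])
from h import *
plan(.676,-.155,.30)
print(imaging.camera_model('wrist')['cy'])
cv2.imwrite('pics/w3c.png',cv2.resize(p[:300,200:420,::-1],None,fx=2,fy=2))
"
```

```text
(273, 216.5) [ 0.6776 -0.1508  0.018 ]
(280, 44) [ 0.5388 -0.1368  0.016 ]
(249, 166) [ 0.6309 -0.1685  0.018 ]
(294.5, 165.5) [ 0.6324 -0.1295  0.018 ]
(252.5, 260) [ 0.7203 -0.173   0.018 ]
(294.5, 260) [ 0.7222 -0.1332  0.018 ]
[ 0.6655 -0.138   0.3011] [ 0.0394 -0.0312  0.0366  0.0325  0.0294  0.0266]
now [ 0.6648 -0.1365  0.3012] yang 87.05 d [ 0.0112 -0.0185 -0.0012] turn toolz units 0.00 N 1 tilt [-0.0013  0.0003]
0 [-0.49,-0.72,0.05] 0.00
207.79359710808646
```

View pics/w3c.png

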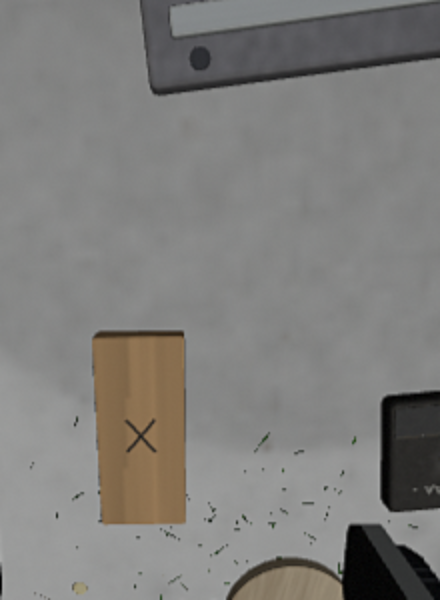

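```bash
python3 -m creep '[{"slide":[-0.22,-0.28,0.5],"angular":[0,0,0]},{"slide":[-0.22,-0.28,0.7],"angular":[0,0,0]},{"slide":[0,0,0.8],"angular":[0,0,0]},{"slide":[0,0,0],"angular":[0,0,0]}]' -0.3 40
python3 -c "
from h import *
p,d,s=snap('wrist','w4')
plan(.677,-.151,.18)"
```

```text
time: 3.97
tool_pos: [0.6727, -0.1485, 0.2466]
tcp_rot: [-0.076, -3.132, -0.003]
wrist_force: [-1.2, -0.3, -0.9]
width: 0.646
now [ 0.6732 -0.1484  0.2484] yang 87.22 d [ 0.0038 -0.0026 -0.0684] turn toolz units 0.00 N 3 tilt [-0.0069  0.002 ]
0 [-0.06,-0.03,0.91] 0.00
```

View pics/w4.png

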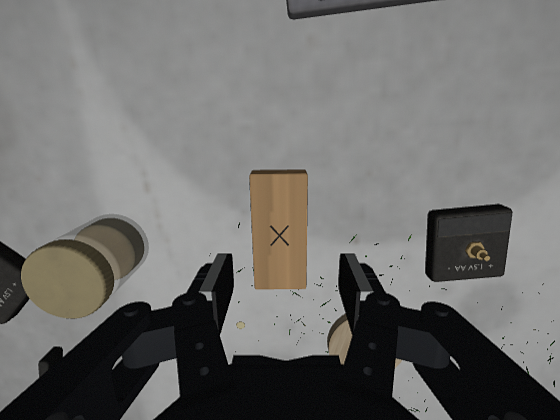

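```bash
python3 -c "
from h import *
print(world('wrist','w4',279,236,.018))
plan(*(world('wrist','w4',279,236,.018)[:2]),.18)"
```

```text
[ 0.678  -0.1514  0.018 ]
now [ 0.6732 -0.1484  0.2484] yang 87.22 d [ 0.0048 -0.0031 -0.0684] turn toolz units 0.00 N 3 tilt [-0.0069  0.002 ]
0 [-0.07,-0.04,0.91] 0.00
```

```bash
python3 -m creep '[{"slide":[-0.1,-0.06,0.9],"angular":[0,0,0]},{"slide":[-0.08,-0.05,0.9],"angular":[0,0,0]},{"slide":[0,0,0.7],"angular":[0,0,0]},{"slide":[0,0,0.22],"angular":[0,0,0]},{"slide":[0,0,0],"angular":[0,0,0]}]' - 40
python3 -c "
from h import *
plan(.678,-.1514,.18)"
```

```text
time: 4.43
tool_pos: [0.6784, -0.1516, 0.1827]
tcp_rot: [-0.076, -3.137, -0.001]
wrist_force: [1.1, 0.6, -0.7]
width: 0.646
now [ 0.6784 -0.1516  0.1827] yang 87.22 d [-0.0004  0.0002 -0.0027] turn toolz units 0.00 N 1 tilt [-0.0033  0.001 ]
0 [0.01,0.01,0.11] 0.00
```

```bash
python3 -m creep '[{"slide":[0,0,0.1],"angular":[0,0,0]},{"slide":[0,0,0],"angular":[0,0,0]},{"slide":[0,0,0],"angular":[0,0,0]},{"slide":[0,0,0],"angular":[0,0,0]},{"slide":[0,0,0],"angular":[0,0,0]}]' 1 40
python3 -m creep '[{"slide":[0,0,0],"angular":[0,0,0]},{"slide":[0,0,0],"angular":[0,0,0]}]'
python3 -m creep '[{"slide":[0,0,-0.5],"angular":[0,0,0]},{"slide":[0,0,-1],"angular":[0,0,0]},{"slide":[0,0,-1],"angular":[0,0,0]}]'
python3 -c "
from h import *
p,d,s=snap('wrist','w5')
print(fw(-.1,0));plan(*fw(-.1,0),.25,3.7)"
```

```text
time: 4.85
tool_pos: [0.6799, -0.1525, 0.1833]
tcp_rot: [0.077, 3.138, -0.001]
wrist_force: [0.5, 0.1, 4.0]
width: 0.45
time: 5.02
tool_pos: [0.68, -0.1525, 0.1832]
tcp_rot: [0.077, 3.138, -0.001]
wrist_force: [-0.9, 0.6, 5.6]
width: 0.451
time: 5.27
tool_pos: [0.6782, -0.1522, 0.2433]
tcp_rot: [-0.077, -3.136, -0.001]
wrist_force: [0.4, -0.1, -0.5]
width: 0.451
[ 0.4795 -0.0498]
now [ 0.6809 -0.1529  0.2509] yang 87.18 d [-0.2015  0.1031 -0.0009] turn toolz units 20.87 N 21 tilt [ 0.0063 -0.0017]
0 [0.39,0.18,-0.00] 0.99
1 [0.40,0.15,-0.00] 0.99
2 [0.41,0.12,-0.00] 0.99
3 [0.42,0.09,-0.00] 0.99
4 [0.43,0.06,-0.00] 0.99
5 [0.43,0.03,-0.00] 0.99
6 [0.43,0.00,-0.00] 0.99
7 [0.43,-0.03,-0.00] 0.99
8 [0.43,-0.06,-0.00] 0.99
9 [0.42,-0.09,-0.00] 0.99
10 [0.42,-0.11,-0.00] 0.99
11 [0.41,-0.14,-0.00] 0.99
12 [0.40,-0.17,-0.00] 0.99
13 [0.38,-0.20,-0.00] 0.99
14 [0.37,-0.22,-0.00] 0.99
15 [0.35,-0.25,-0.00] 0.99
16 [0.33,-0.27,-0.00] 0.99
17 [0.31,-0.30,0.00] 0.99
18 [0.29,-0.32,0.00] 0.99
19 [0.27,-0.34,0.00] 0.99
20 [0.25,-0.35,0.00] 0.99
```

View pics/w5.png

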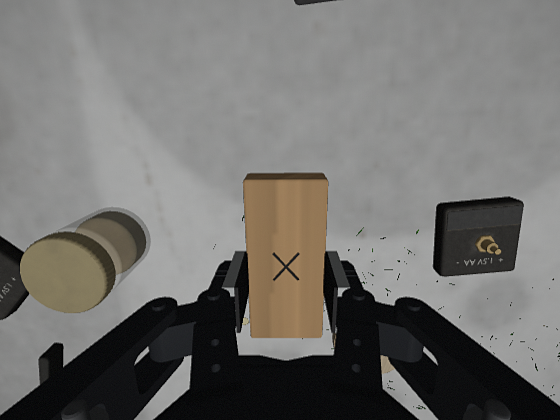

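```bash
python3 -m creep '[{"slide":[0.39,0.18,-0.1],"angular":[0,0,1]},{"slide":[0.4,0.15,-0.1],"angular":[0,0,1]},{"slide":[0.41,0.12,-0.1],"angular":[0,0,1]},{"slide":[0.42,0.09,-0.1],"angular":[0,0,1]},{"slide":[0.43,0.06,-0.1],"angular":[0,0,1]}]'|head -2
python3 -m creep '[{"slide":[0.43,0.03,-0.1],"angular":[0,0,1]},{"slide":[0.43,0,-0.1],"angular":[0,0,1]},{"slide":[0.43,-0.03,-0.1],"angular":[0,0,1]},{"slide":[0.43,-0.06,0],"angular":[0,0,1]},{"slide":[0.42,-0.09,0],"angular":[0,0,1]}]'|head -2
python3 -m creep '[{"slide":[0.42,-0.11,0],"angular":[0,0,1]},{"slide":[0.41,-0.14,0],"angular":[0,0,1]},{"slide":[0.4,-0.17,0],"angular":[0,0,1]},{"slide":[0.38,-0.2,0],"angular":[0,0,1]},{"slide":[0.37,-0.22,0],"angular":[0,0,1]}]'|head -2
python3 -m creep '[{"slide":[0.35,-0.25,0],"angular":[0,0,1]},{"slide":[0.33,-0.27,0],"angular":[0,0,1]},{"slide":[0.31,-0.3,0],"angular":[0,0,1]},{"slide":[0.29,-0.32,0],"angular":[0,0,1]},{"slide":[0.27,-0.34,0],"angular":[0,0,0.8]}]'|head -2
python3 -m creep '[{"slide":[0,0,0],"angular":[0,0,0]},{"slide":[0,0,0],"angular":[0,0,0]},{"slide":[0,0,0],"angular":[0,0,0]}]'
python3 -c "
from h import *
p,d,s=snap('wrist','w6')
plan(*fw(-.1,0),.25,3.7)"
```

```text
time: 5.73
tool_pos: [0.6309, -0.1278, 0.257]
time: 6.15
tool_pos: [0.5828, -0.1034, 0.2647]
time: 6.57
tool_pos: [0.5349, -0.0782, 0.2644]
time: 6.98
tool_pos: [0.487, -0.0536, 0.2644]
time: 7.23
tool_pos: [0.4882, -0.054, 0.2646]
tcp_rot: [2.059, 2.371, 0.001]
wrist_force: [0.4, -0.6, -0.7]
width: 0.451
now [ 0.4883 -0.0541  0.2646] yang 8.04 d [-0.0089  0.0043 -0.0146] turn toolz units 1.08 N 2 tilt [ 0.0012 -0.0003]
0 [0.11,-0.16,0.29] 0.54
1 [0.10,-0.17,0.29] 0.54
```

View pics/w6.png

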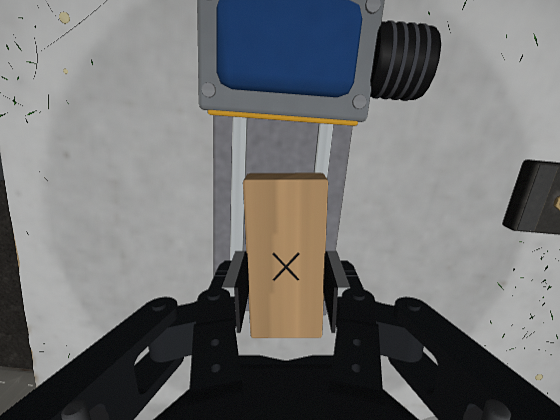

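Run:
```python
import cv2
p=cv2.imread('pics/w6.png');cv2.imwrite('pics/w6c.png',cv2.resize(p[90:260,200:380],None,fx=3.5,fy=3.5,interpolation=cv2.INTER_CUBIC))
```

```text
(no output)
```

View pics/w6c.png

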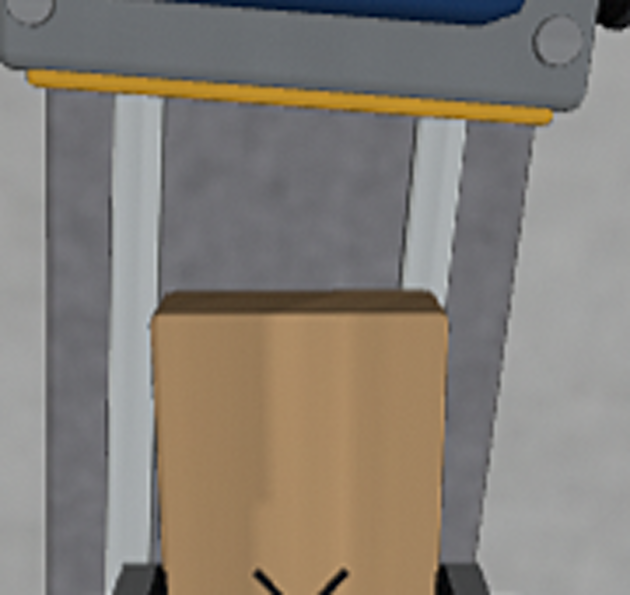

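Run:
```python
from h import *
w=lambda x,y,z:world('wrist','w6',200+x/3.5-.36,90+y/3.5-.36,z)
P={}
for n,x,y,z in [('rl1',163,100,.022),('rl2',157,300,.022),('rr1',417,125,.022),('rr2',404,285,.022),('bl1',46,90,.016),('bl2',46,590,.016),('br1',533,125,.016),('br2',478,540,.016),('gl',2,66,.069),('gr',580,110,.069),('crossheld',301,600,.083)]:
    P[n]=w(x,y,z);print(n,P[n],wf(P[n]))
for a,b in (('rl2','rl1'),('rr2','rr1'),('bl2','bl1'),('br2','br1')):
    e=P[b]-P[a];print(np.degrees(np.arctan2(e[1],e[0])))
```

```text
rl1 [0.4518 0.0175 0.022 ] [-0.0311  0.0233]
rl2 [ 0.4546 -0.0222  0.022 ] [-0.0709  0.023 ]
rr1 [0.5018 0.0198 0.022 ] [-0.032  -0.0268]
rr2 [ 0.5047 -0.0119  0.022 ] [-0.0638 -0.0277]
bl1 [0.4276 0.0159 0.016 ] [-0.0311  0.0475]
bl2 [ 0.4351 -0.0954  0.016 ] [-0.1427  0.0472]
br1 [0.5258 0.023  0.016 ] [-0.0303 -0.051 ]
br2 [ 0.5324 -0.0688  0.016 ] [-0.1224 -0.0516]
gl [0.433  0.0204 0.069 ] [-0.0269  0.0418]
gr [0.5208 0.0265 0.069 ] [-0.0265 -0.0462]
crossheld [ 0.4893 -0.0547  0.083 ] [-0.1055 -0.0095]
94.00605584846653
95.21755969522215
93.84517542685342
94.1142744613973
```

```bash
sed -i 's/^O=.*FA=np.radians(93.7)/O=np.array([.4745,.0584]);FA=np.radians(93.9)/' h.py
python3 -c "
from h import *
plan(*fw(-.1,0),.215,3.9,n=2)"
```

```text
now [ 0.4883 -0.0541  0.2646] yang 8.04 d [-0.007   0.0127 -0.0496] turn toolz units 1.03 N 2 tilt [ 0.0012 -0.0003]
0 [0.27,-0.10,0.99] 0.52
1 [0.27,-0.11,0.99] 0.52
```

```bash
python3 -m creep '[{"slide":[0.26,-0.1,0.5],"angular":[0,0,0.52]},{"slide":[0.26,-0.11,0.6],"angular":[0,0,0.52]},{"slide":[0,0,0.4],"angular":[0,0,0]},{"slide":[0,0,0],"angular":[0,0,0]},{"slide":[0,0,0],"angular":[0,0,0]}]'
python3 -c "
from h import *
p,d,s=snap('wrist','w7')
cv2.imwrite('pics/w7c.png',cv2.resize(p[50:300,180:400,::-1],None,fx=2.4,fy=2.4,interpolation=cv2.INTER_CUBIC))
plan(*fw(-.1,0),.201,3.9)"
```

```text
time: 7.7
tool_pos: [0.481, -0.0418, 0.2261]
tcp_rot: [-2.144, -2.295, 0.002]
wrist_force: [0.1, -1.2, 0.0]
width: 0.454
now [ 0.4815 -0.0419  0.2268] yang 3.87 d [-0.0002  0.0005 -0.0258] turn toolz units -0.01 N 1 tilt [ 0.0001 -0.0002]
0 [0.02,-0.01,1.03] -0.01
```

View pics/w7c.png

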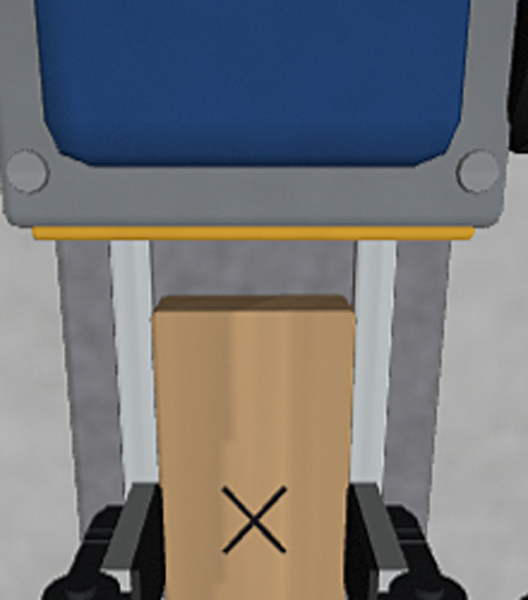

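```bash
python3 -m creep '[{"slide":[0,0,0.5],"angular":[0,0,0]},{"slide":[0,0,0.5],"angular":[0,0,0]},{"slide":[0,0,0],"angular":[0,0,0]},{"slide":[0,0,0],"angular":[0,0,0]},{"slide":[0,0,0],"angular":[0,0,0]}]'
```

```text
time: 8.17
tool_pos: [0.4816, -0.0418, 0.2026]
tcp_rot: [2.145, 2.293, 0.001]
wrist_force: [-0.0, 0.4, -0.4]
width: 0.451
```

```bash
python3 -m creep '[{"slide":[0,0,0.08],"angular":[0,0,0]},{"slide":[0,0,0.04],"angular":[0,0,0]},{"slide":[0,0,0],"angular":[0,0,0]}]'
python3 -m creep '[{"slide":[0,0,0],"angular":[0,0,0]},{"slide":[0,0,0],"angular":[0,0,0]},{"slide":[0,0,0],"angular":[0,0,0]}]' -0.3
python3 -m creep '[{"slide":[0,0,-0.5],"angular":[0,0,0]},{"slide":[0,0,-1],"angular":[0,0,0]},{"slide":[0,0,-1],"angular":[0,0,0]}]'
python3 -c "
from h import *
p,d,s=snap('wrist','w8')"
```

```text
time: 8.42
tool_pos: [0.4813, -0.0416, 0.1992]
tcp_rot: [2.145, 2.294, 0.001]
wrist_force: [0.5, 0.1, 1.0]
width: 0.449
time: 8.67
tool_pos: [0.481, -0.0415, 0.1988]
tcp_rot: [2.146, 2.294, 0.0]
wrist_force: [0.1, 0.4, -0.7]
width: 0.65
time: 8.92
tool_pos: [0.48, -0.0414, 0.2606]
tcp_rot: [-2.144, -2.292, 0.003]
wrist_force: [0.7, -0.8, 0.3]
width: 0.65
```

View pics/w8.png

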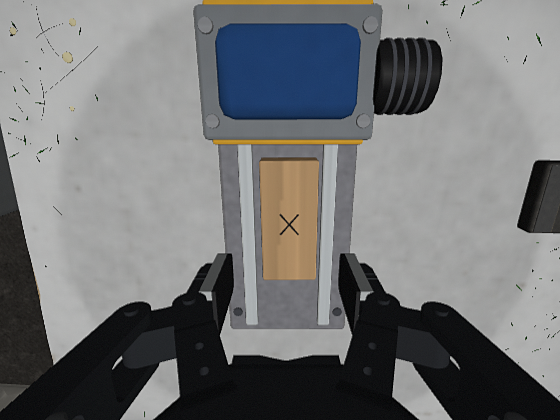

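```bash
python3 -c "
from h import *
p=world('wrist','w8',289,224,.034);print(p,wf(p),world('wrist','w8',289,224))
for c in [(240,327),(336,327),(232,328),(345,329)]:
  print(wf(world('wrist','w8',*c,.016)))
plan(.467,-.352,.31,-115.3)"
```

```text
[ 0.4819 -0.0364  0.034 ] [-0.0951 -0.0009] [ 0.4819 -0.0363  0.0341]
[-0.1975  0.0413]
[-0.1973 -0.0422]
[-0.1985  0.0483]
[-0.1994 -0.0501]
now [ 0.4828 -0.0417  0.2666] yang 3.83 d [-0.0158 -0.3103  0.0434] turn toolz units 29.78 N 30 tilt [ 0.0063 -0.0009]
0 [-0.41,-0.05,-0.06] 0.99
1 [-0.41,-0.02,-0.06] 0.99
2 [-0.41,0.01,-0.06] 0.99
3 [-0.41,0.04,-0.06] 0.99
4 [-0.41,0.07,-0.06] 0.99
5 [-0.40,0.09,-0.06] 0.99
6 [-0.40,0.12,-0.06] 0.99
7 [-0.39,0.15,-0.06] 0.99
8 [-0.38,0.18,-0.06] 0.99
9 [-0.36,0.20,-0.06] 0.99
10 [-0.35,0.23,-0.06] 0.99
11 [-0.33,0.25,-0.06] 0.99
12 [-0.31,0.27,-0.06] 0.99
13 [-0.29,0.29,-0.06] 0.99
14 [-0.27,0.31,-0.06] 0.99
15 [-0.25,0.33,-0.06] 0.99
16 [-0.23,0.35,-0.06] 0.99
17 [-0.20,0.36,-0.06] 0.99
18 [-0.18,0.37,-0.06] 0.99
19 [-0.15,0.39,-0.06] 0.99
20 [-0.12,0.40,-0.06] 0.99
21 [-0.10,0.40,-0.06] 0.99
22 [-0.07,0.41,-0.06] 0.99
23 [-0.04,0.41,-0.06] 0.99
24 [-0.01,0.41,-0.06] 0.99
25 [0.02,0.41,-0.06] 0.99
26 [0.05,0.41,-0.06] 0.99
27 [0.08,0.41,-0.06] 0.99
28 [0.10,0.40,-0.06] 0.99
29 [0.13,0.39,-0.06] 0.99
```

```bash
python3 -m creep '[{"slide":[-0.41,-0.05,-0.1],"angular":[0,0,1]},{"slide":[-0.41,-0.02,-0.1],"angular":[0,0,1]},{"slide":[-0.41,0.01,-0.1],"angular":[0,0,1]},{"slide":[-0.41,0.04,-0.1],"angular":[0,0,1]},{"slide":[-0.41,0.07,-0.1],"angular":[0,0,1]}]' -0.1|head -2
python3 -m creep '[{"slide":[-0.4,0.09,-0.1],"angular":[0,0,1]},{"slide":[-0.4,0.12,-0.1],"angular":[0,0,1]},{"slide":[-0.39,0.15,-0.1],"angular":[0,0,1]},{"slide":[-0.38,0.18,-0.1],"angular":[0,0,1]},{"slide":[-0.36,0.2,-0.1],"angular":[0,0,1]}]'|head -2
python3 -m creep '[{"slide":[-0.35,0.23,-0.1],"angular":[0,0,1]},{"slide":[-0.33,0.25,-0.1],"angular":[0,0,1]},{"slide":[-0.31,0.27,-0.1],"angular":[0,0,1]},{"slide":[-0.29,0.29,-0.1],"angular":[0,0,1]},{"slide":[-0.27,0.31,-0.1],"angular":[0,0,1]}]'|head -2
python3 -m creep '[{"slide":[-0.25,0.33,-0.1],"angular":[0,0,1]},{"slide":[-0.23,0.35,-0.1],"angular":[0,0,1]},{"slide":[-0.2,0.36,0],"angular":[0,0,1]},{"slide":[-0.18,0.37,0],"angular":[0,0,1]},{"slide":[-0.15,0.39,0],"angular":[0,0,1]}]'|head -2
python3 -m creep '[{"slide":[-0.12,0.4,0],"angular":[0,0,1]},{"slide":[-0.1,0.4,0],"angular":[0,0,1]},{"slide":[-0.07,0.41,0],"angular":[0,0,1]},{"slide":[-0.04,0.41,0],"angular":[0,0,1]},{"slide":[-0.01,0.41,0],"angular":[0,0,1]}]'|head -2
python3 -m creep '[{"slide":[0.02,0.41,0],"angular":[0,0,1]},{"slide":[0.05,0.41,0],"angular":[0,0,1]},{"slide":[0.08,0.41,0],"angular":[0,0,1]},{"slide":[0.1,0.4,0],"angular":[0,0,0.8]},{"slide":[0,0,0],"angular":[0,0,0]}]'
python3 -c "
from h import *
p,d,s=snap('wrist','w9')"
```

```text
time: 9.38
tool_pos: [0.4783, -0.0934, 0.2738]
time: 9.8
tool_pos: [0.4754, -0.1454, 0.2862]
time: 10.22
tool_pos: [0.4726, -0.1969, 0.2987]
time: 10.63
tool_pos: [0.4695, -0.2486, 0.3036]
time: 11.05
tool_pos: [0.4662, -0.3003, 0.3035]
time: 11.47
tool_pos: [0.4637, -0.3425, 0.3037]
tcp_rot: [3.085, -0.586, 0.001]
wrist_force: [0.3, 0.6, -0.3]
width: 0.547
```

View pics/w9.png

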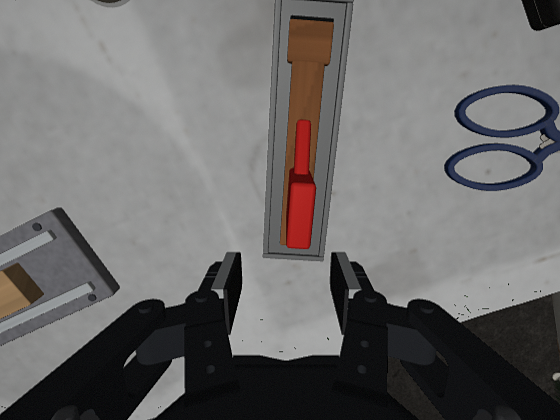

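Run:
```python
import cv2
p=cv2.imread('pics/w9.png');cv2.imwrite('pics/w9c.png',cv2.resize(p[0:270,240:380],None,fx=2.2,fy=2.2,interpolation=cv2.INTER_CUBIC)); cv2.imwrite('pics/w9d.png',cv2.resize(p[160:270,250:340],None,fx=5,fy=5,interpolation=cv2.INTER_CUBIC))
```

```text
(no output)
```

View pics/w9c.png

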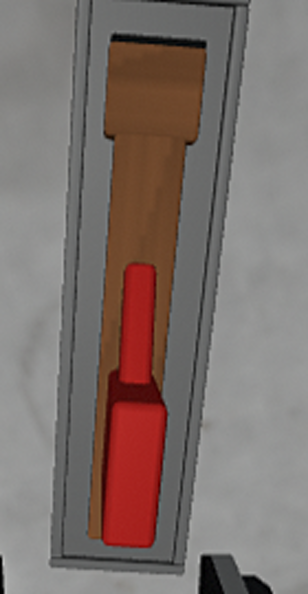

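View pics/w9d.png

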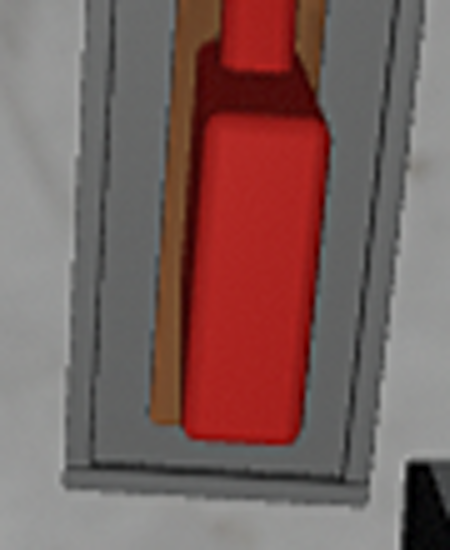

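Run:
```python
from h import *
d=lambda x,y,z:world('wrist','w9',250+x/5-.4,160+y/5-.4,z)
c=lambda x,y,z:world('wrist','w9',240+x/2.2-.27,y/2.2-.27,z)
h=[d(*q,.077) for q in ((205,115),(330,122),(184,440),(302,443))]
print(h,np.mean(h,0));e=h[0]+h[1]-h[2]-h[3];print(np.linalg.norm(e)/2,np.degrees(np.arctan2(e[1],e[0])))
n=[c(108,36,.017),c(207,38,.017)];print('nose',n,np.mean(n,0))
t=[d(62,490,.01),d(368,505,.01)];tf=c(250,0,.01);print('tray near',t,np.mean(t,0),'far right',tf)
e=tf-t[1];print(np.linalg.norm(e),np.degrees(np.arctan2(e[1],e[0])));print(np.mean(t,0)+tf-t[1])
print(world('wrist','w9',302,215))
```

```text
[array([ 0.4938, -0.3564,  0.077 ]), array([ 0.4867, -0.3718,  0.077 ]), array([ 0.45  , -0.3362,  0.077 ]), array([ 0.4433, -0.3519,  0.077 ])] [ 0.4684 -0.3541  0.077 ]
0.04802976464024713 -24.712812813146044
nose [array([ 0.6007, -0.3975,  0.017 ]), array([ 0.5877, -0.4288,  0.017 ])] [ 0.5942 -0.4131  0.017 ]
tray near [array([ 0.4193, -0.2985,  0.01  ]), array([ 0.3941, -0.3535,  0.01  ])] [ 0.4067 -0.326   0.01  ] far right [ 0.5945 -0.448   0.01  ]
0.22162229655140958 -25.23872456337196
[ 0.6071 -0.4205  0.01  ]
[ 0.4694 -0.3555  0.0773]
```

```bash
python3 -c "
from h import *
plan(.468,-.3542,.205,-115,n=5)"
```

```text
now [ 0.4637 -0.3416  0.3035] yang -111.38 d [ 0.0043 -0.0126 -0.0985] turn toolz units 0.90 N 5 tilt [-0.      0.0001]
0 [0.07,0.08,0.79] 0.18
1 [0.07,0.08,0.79] 0.18
2 [0.07,0.08,0.79] 0.18
3 [0.07,0.08,0.79] 0.18
4 [0.07,0.08,0.79] 0.18
```

```bash
python3 -m creep '[{"slide":[0.12,0.14,0.5],"angular":[0,0,0.3]},{"slide":[0.12,0.14,0.6],"angular":[0,0,0.3]},{"slide":[0.11,0.12,0.6],"angular":[0,0,0.3]},{"slide":[0,0,0],"angular":[0,0,0]}]'
python3 -c "
from h import *
p,d,s=snap('wrist','w10')
plan(.468,-.3542,.205,-115,n=3)"
```

```text
time: 11.85
tool_pos: [0.4669, -0.3525, 0.257]
tcp_rot: [-3.065, 0.679, 0.009]
wrist_force: [-0.6, 0.2, -0.7]
width: 0.547
now [ 0.4672 -0.3525  0.2584] yang -114.93 d [ 0.0008 -0.0017 -0.0534] turn toolz units 0.02 N 3 tilt [-0.004   0.0034]
0 [0.02,0.02,0.71] 0.01
1 [0.02,0.02,0.71] 0.01
2 [0.02,0.02,0.71] 0.01
```

View pics/w10.png

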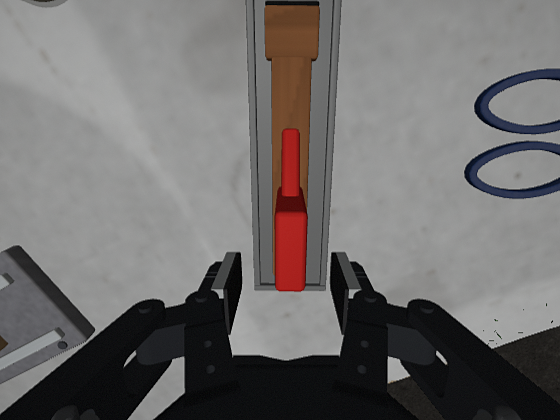

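```bash
python3 -m creep '[{"slide":[0.02,0.05,0.7],"angular":[0,0,0]},{"slide":[0.02,0.04,0.7],"angular":[0,0,0]},{"slide":[0,0,0.7],"angular":[0,0,0]},{"slide":[0,0,0.06],"angular":[0,0,0]},{"slide":[0,0,0],"angular":[0,0,0]}]'
python3 -m creep '[{"slide":[0,0,0],"angular":[0,0,0]},{"slide":[0,0,0],"angular":[0,0,0]},{"slide":[0,0,0],"angular":[0,0,0]},{"slide":[0,0,0],"angular":[0,0,0]},{"slide":[0,0,0],"angular":[0,0,0]}]' 1 60
python3 -m creep '[{"slide":[0,0,0],"angular":[0,0,0]},{"slide":[0,0,0],"angular":[0,0,0]}]'
python3 -c "
from h import *
plan(*fw(-.31,0),.30,3.9)"
```

```text
time: 12.32
tool_pos: [0.4676, -0.3553, 0.2064]
tcp_rot: [-3.066, 0.678, 0.004]
wrist_force: [0.5, -0.3, -0.7]
width: 0.551
time: 12.73
tool_pos: [0.4687, -0.3566, 0.2089]
tcp_rot: [3.066, -0.679, 0.004]
wrist_force: [0.5, 1.2, 5.9]
width: 0.198
time: 12.9
tool_pos: [0.4687, -0.3566, 0.2089]
tcp_rot: [3.066, -0.679, 0.004]
wrist_force: [0.3, 0.9, 6.1]
width: 0.204
now [ 0.4687 -0.3566  0.2089] yang -114.98 d [0.0269 0.1057 0.0911] turn toolz units -29.72 N 30 tilt [ 0.0023 -0.0016]
0 [-0.03,-0.14,-0.12] -0.99
1 [-0.02,-0.14,-0.12] -0.99
2 [-0.01,-0.15,-0.12] -0.99
3 [0.00,-0.15,-0.12] -0.99
4 [0.01,-0.14,-0.12] -0.99
5 [0.02,-0.14,-0.12] -0.99
6 [0.03,-0.14,-0.12] -0.99
7 [0.04,-0.14,-0.12] -0.99
8 [0.05,-0.14,-0.12] -0.99
9 [0.06,-0.13,-0.12] -0.99
10 [0.07,-0.13,-0.12] -0.99
11 [0.08,-0.12,-0.12] -0.99
12 [0.09,-0.12,-0.12] -0.99
13 [0.10,-0.11,-0.12] -0.99
14 [0.10,-0.10,-0.12] -0.99
15 [0.11,-0.10,-0.12] -0.99
16 [0.12,-0.09,-0.12] -0.99
17 [0.12,-0.08,-0.12] -0.99
18 [0.13,-0.07,-0.12] -0.99
19 [0.13,-0.06,-0.12] -0.99
20 [0.14,-0.05,-0.12] -0.99
21 [0.14,-0.04,-0.12] -0.99
22 [0.14,-0.03,-0.12] -0.99
23 [0.14,-0.02,-0.12] -0.99
24 [0.15,-0.01,-0.12] -0.99
25 [0.15,-0.00,-0.12] -0.99
26 [0.15,0.01,-0.12] -0.99
27 [0.14,0.02,-0.12] -0.99
28 [0.14,0.03,-0.12] -0.99
29 [0.14,0.04,-0.12] -0.99
```

```bash
python3 -m creep '[{"slide":[0,0,-0.4],"angular":[0,0,0]},{"slide":[0,0,-0.8],"angular":[0,0,0]},{"slide":[0,0,-1],"angular":[0,0,0]},{"slide":[0,0,-1],"angular":[0,0,0]},{"slide":[0,0,-0.6],"angular":[0,0,0]}]'
python3 -m creep '[{"slide":[-0.03,-0.14,0],"angular":[0,0,-0.5]},{"slide":[-0.02,-0.14,0],"angular":[0,0,-1]},{"slide":[-0.01,-0.15,0],"angular":[0,0,-1]},{"slide":[0,-0.15,0],"angular":[0,0,-1]},{"slide":[0.01,-0.14,0],"angular":[0,0,-1]}]'|head -2
python3 -c "
from h import *
p,d,s=snap('wrist','w11')"
```

```text
time: 13.32
tool_pos: [0.4683, -0.3564, 0.3052]
tcp_rot: [3.066, -0.679, 0.004]
wrist_force: [-0.4, -0.4, -1.2]
width: 0.202
time: 13.73
tool_pos: [0.4722, -0.3382, 0.3024]
```

View pics/w11.png

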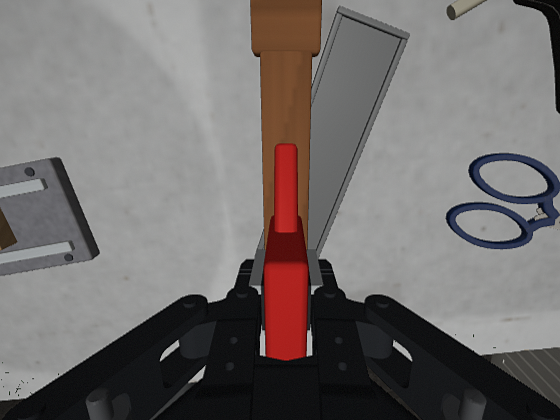

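```bash
python3 -m creep '[{"slide":[0.02,-0.14,0],"angular":[0,0,-1]},{"slide":[0.03,-0.14,0],"angular":[0,0,-1]},{"slide":[0.04,-0.14,0],"angular":[0,0,-1]},{"slide":[0.05,-0.14,0],"angular":[0,0,-1]},{"slide":[0.06,-0.13,0],"angular":[0,0,-1]}]'|head -2
python3 -m creep '[{"slide":[0.07,-0.13,0],"angular":[0,0,-1]},{"slide":[0.08,-0.12,0],"angular":[0,0,-1]},{"slide":[0.09,-0.12,0],"angular":[0,0,-1]},{"slide":[0.1,-0.11,0],"angular":[0,0,-1]},{"slide":[0.1,-0.1,0],"angular":[0,0,-1]}]'|head -2
python3 -m creep '[{"slide":[0.11,-0.1,0],"angular":[0,0,-1]},{"slide":[0.12,-0.09,0],"angular":[0,0,-1]},{"slide":[0.12,-0.08,0],"angular":[0,0,-1]},{"slide":[0.13,-0.07,0],"angular":[0,0,-1]},{"slide":[0.13,-0.06,0],"angular":[0,0,-1]}]'|head -2
python3 -m creep '[{"slide":[0.14,-0.05,0],"angular":[0,0,-1]},{"slide":[0.14,-0.04,0],"angular":[0,0,-1]},{"slide":[0.14,-0.03,0],"angular":[0,0,-1]},{"slide":[0.14,-0.02,0],"angular":[0,0,-1]},{"slide":[0.15,-0.01,0],"angular":[0,0,-1]}]'|head -2
python3 -m creep '[{"slide":[0,0,0],"angular":[0,0,-1]},{"slide":[0,0,0],"angular":[0,0,-1]},{"slide":[0,0,0],"angular":[0,0,-1]},{"slide":[0,0,0],"angular":[0,0,-1]},{"slide":[0,0,0],"angular":[0,0,-1]}]'
python3 -c "
from h import *
plan(*fw(-.31,0),.24,3.9,n=4)"
```

```text
time: 14.2
tool_pos: [0.477, -0.3209, 0.3023]
time: 14.62
tool_pos: [0.4821, -0.3033, 0.3023]
time: 15.03
tool_pos: [0.4871, -0.2857, 0.3023]
time: 15.45
tool_pos: [0.4924, -0.2684, 0.3023]
time: 15.87
tool_pos: [0.4924, -0.2685, 0.3023]
tcp_rot: [-2.16, -2.281, 0.0]
wrist_force: [0.1, 0.4, -1.3]
width: 0.207
now [ 0.4924 -0.2685  0.3023] yang 3.13 d [ 0.0032  0.0176 -0.0623] turn toolz units -0.19 N 4 tilt [-0.0005  0.0001]
0 [0.17,0.04,0.62] -0.05
1 [0.17,0.04,0.62] -0.05
2 [0.17,0.04,0.62] -0.05
3 [0.17,0.04,0.62] -0.05
```

```bash
python3 -m creep '[{"slide":[0.17,0.04,0.4],"angular":[0,0,-0.05]},{"slide":[0.17,0.04,0.6],"angular":[0,0,-0.05]},{"slide":[0.17,0.04,0.6],"angular":[0,0,-0.05]},{"slide":[0.17,0.04,0.6],"angular":[0,0,-0.05]},{"slide":[0,0,0],"angular":[0,0,0]}]'
python3 -c "
from h import *
p,d,s=snap('wrist','w12')
plan(*fw(-.31,0),.2215,3.9)"
```

```text
time: 16.28
tool_pos: [0.4938, -0.2495, 0.2431]
tcp_rot: [-2.144, -2.287, 0.002]
wrist_force: [-1.2, 0.2, -1.0]
width: 0.202
now [ 0.4944 -0.2501  0.2447] yang 3.73 d [ 0.0012 -0.0008 -0.0232] turn toolz units -0.04 N 1 tilt [-0.0049  0.0027]
0 [-0.04,0.05,0.93] -0.04
```

View pics/w12.png

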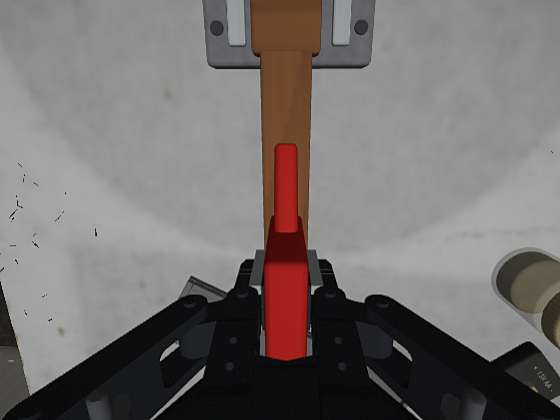

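```bash
python3 -m creep '[{"slide":[-0.03,0.06,0.4],"angular":[0,0,-0.03]},{"slide":[0,0,0.35],"angular":[0,0,0]},{"slide":[0,0,0.15],"angular":[0,0,0]},{"slide":[0,0,0],"angular":[0,0,0]},{"slide":[0,0,0],"angular":[0,0,0]}]'
python3 -c "
from h import *
plan(*fw(-.07,0),.2215,3.9);print(wf(bot.read_state()['tool_pos']))"
```

```text
time: 16.75
tool_pos: [0.4972, -0.252, 0.2245]
tcp_rot: [-2.144, -2.296, 0.0]
wrist_force: [-0.2, 0.4, -1.0]
width: 0.206
now [ 0.4972 -0.252   0.2245] yang 3.91 d [-0.0179  0.2406 -0.003 ] turn toolz units 0.00 N 10 tilt [-0.0005  0.0002]
0 [0.96,-0.01,0.01] 0.00
1 [0.96,-0.01,0.01] 0.00
2 [0.96,-0.01,0.01] 0.00
3 [0.96,-0.01,0.01] 0.00
4 [0.96,-0.01,0.01] 0.00
5 [0.96,-0.01,0.01] 0.00
6 [0.96,-0.01,0.01] 0.00
7 [0.96,-0.01,0.01] 0.00
8 [0.96,-0.01,0.01] 0.00
9 [0.96,-0.01,0.01] 0.00
[-0.3112 -0.0015]
```

```bash
python3 -m creep '[{"slide":[0.1,-0.05,0.09],"angular":[0,0,0]},{"slide":[0.3,0,0],"angular":[0,0,0]},{"slide":[0.4,0,0],"angular":[0,0,0]},{"slide":[0.4,0,0],"angular":[0,0,0]},{"slide":[0.3,0,0],"angular":[0,0,0]}]'
python3 -m creep '[{"slide":[0.3,0,0],"angular":[0,0,0]},{"slide":[0.3,0,0],"angular":[0,0,0]},{"slide":[0.3,0,0],"angular":[0,0,0]},{"slide":[0.3,0,0],"angular":[0,0,0]},{"slide":[0,0,0],"angular":[0,0,0]}]'
python3 -c "
from h import *
p,d,s=snap('wrist','w13')
snap('scene','s13')
plan(*fw(-.07,0),.2215,3.9);print(wf(bot.read_state()['tool_pos']))"
```

```text
time: 17.17
tool_pos: [0.4932, -0.2132, 0.2226]
tcp_rot: [-2.143, -2.297, -0.0]
wrist_force: [0.3, -0.1, -0.7]
width: 0.203
time: 17.58
tool_pos: [0.4911, -0.1832, 0.2223]
tcp_rot: [-2.142, -2.297, -0.0]
wrist_force: [-0.7, -0.0, -1.7]
width: 0.204
now [ 0.4914 -0.1842  0.2224] yang 3.99 d [-0.0121  0.1728 -0.0009] turn toolz units 0.02 N 7 tilt [-0.0001 -0.0001]
0 [0.99,-0.00,0.01] 0.00
1 [0.99,-0.00,0.01] 0.00
2 [0.99,-0.00,0.01] 0.00
3 [0.99,-0.00,0.01] 0.00
4 [0.99,-0.00,0.01] 0.00
5 [0.99,-0.00,0.01] 0.00
6 [0.99,-0.00,0.01] 0.00
[-0.2432 -0.0003]
```

View pics/w13.png

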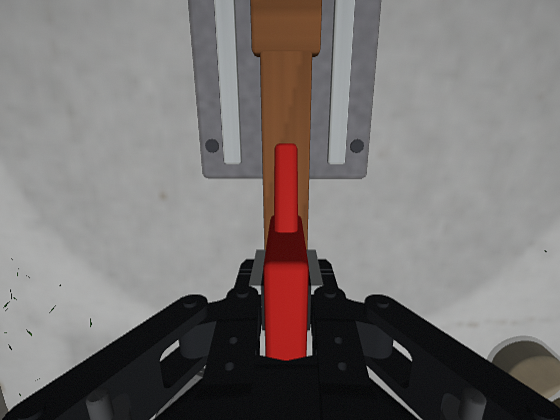

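```bash
python3 -m creep '[{"slide":[0.3,0,0],"angular":[0,0,0]},{"slide":[0.4,0,0],"angular":[0,0,0]},{"slide":[0.4,0,0],"angular":[0,0,0]},{"slide":[0.4,0,0],"angular":[0,0,0]},{"slide":[0.4,0,0],"angular":[0,0,0]}]'
python3 -m creep '[{"slide":[0.4,0,0],"angular":[0,0,0]},{"slide":[0.4,0,0],"angular":[0,0,0]},{"slide":[0.4,0,0],"angular":[0,0,0]},{"slide":[0.4,0,0],"angular":[0,0,0]},{"slide":[0.4,0,0],"angular":[0,0,0]}]'
python3 -c "
from h import *
p,d,s=snap('scene','s14')
cv2.imwrite('pics/s14c.png',cv2.resize(p[180:300,200:380,::-1],None,fx=4,fy=4,interpolation=cv2.INTER_CUBIC))
plan(*fw(-.07,0),.2215,3.9);print(wf(bot.read_state()['tool_pos']))"
```

```text
time: 18.1
tool_pos: [0.4879, -0.1362, 0.2224]
tcp_rot: [-2.144, -2.296, 0.0]
wrist_force: [1.5, -0.4, -0.7]
width: 0.201
time: 18.52
tool_pos: [0.4846, -0.0863, 0.2224]
tcp_rot: [2.143, 2.297, -0.0]
wrist_force: [0.6, -1.0, -0.7]
width: 0.205
now [ 0.4842 -0.0851  0.2222] yang 3.96 d [-0.0049  0.0737 -0.0007] turn toolz units 0.02 N 3 tilt [-0.0008  0.0013]
0 [0.98,0.00,0.01] 0.01
1 [0.98,0.00,0.01] 0.01
2 [0.98,0.00,0.01] 0.01
[-0.1438  0.0001]
```

View pics/s14c.png

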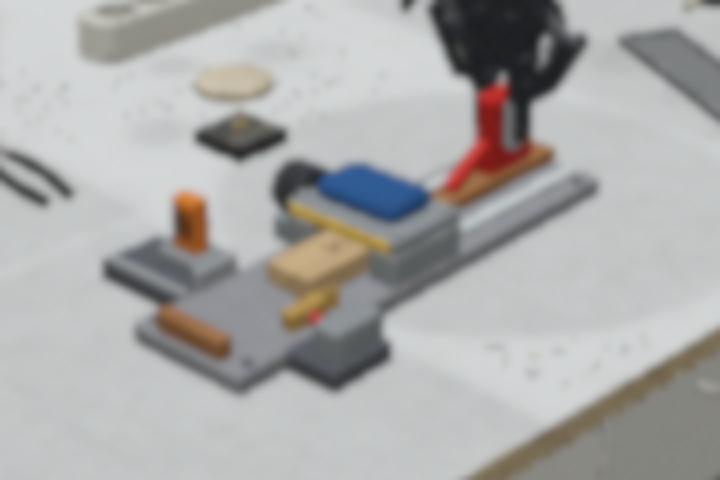

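```bash
python3 -m creep '[{"slide":[0.3,0,0],"angular":[0,0,0]},{"slide":[0.4,0,0],"angular":[0,0,0]},{"slide":[0.4,0,0],"angular":[0,0,0]},{"slide":[0.4,0,0],"angular":[0,0,0]},{"slide":[0.4,0,0],"angular":[0,0,0]}]'
python3 -m creep '[{"slide":[0.4,0,0],"angular":[0,0,0]},{"slide":[0.3,0,0],"angular":[0,0,0]},{"slide":[0.2,0,0],"angular":[0,0,0]},{"slide":[0.12,0,0],"angular":[0,0,0]},{"slide":[0,0,0],"angular":[0,0,0]}]'
python3 -c "
from h import *
p,d,s=snap('top','t15')
snap('wrist','w15')
cv2.imwrite('pics/t15c.png',cv2.resize(p[170:280,190:340,::-1],None,fx=5,fy=5,interpolation=cv2.INTER_CUBIC))
print(wf(bot.read_state()['tool_pos']))"
```

```text
time: 18.98
tool_pos: [0.4813, -0.0391, 0.2224]
tcp_rot: [2.144, 2.296, 0.0]
wrist_force: [0.6, 0.1, -0.6]
width: 0.201
time: 19.4
tool_pos: [0.4796, -0.0139, 0.2224]
tcp_rot: [-2.143, -2.297, -0.0]
wrist_force: [-0.2, -0.1, -1.1]
width: 0.201
[-0.0731 -0.0002]
```

View pics/t15c.png

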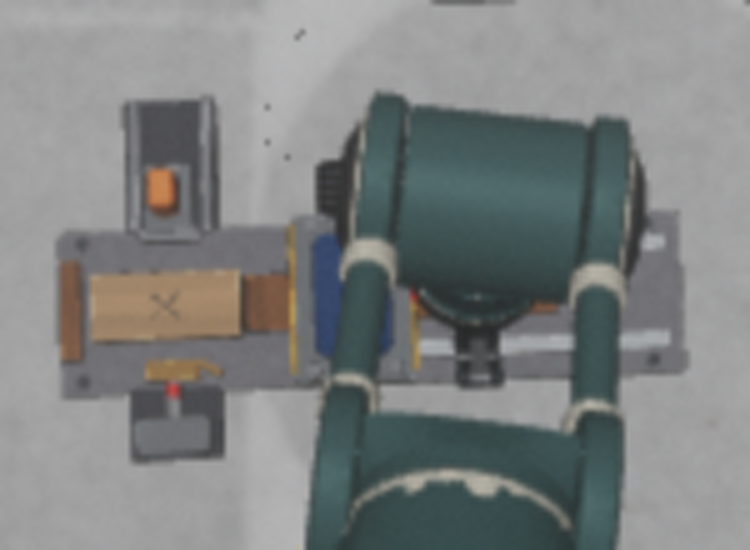

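View pics/w15.png

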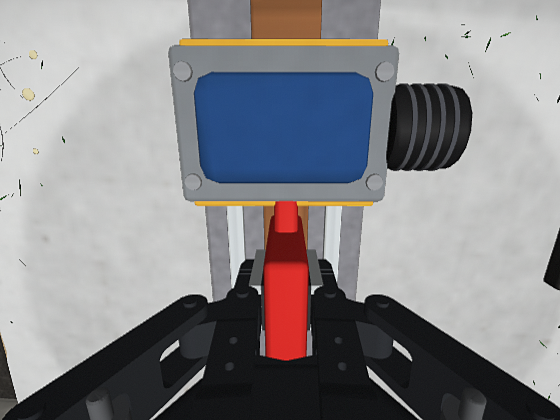

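```bash
python3 -m creep '[{"slide":[-0.2,0,0],"angular":[0,0,0]},{"slide":[-0.6,0,0],"angular":[0,0,0]},{"slide":[-0.9,0,0],"angular":[0,0,0]},{"slide":[-0.9,0,0],"angular":[0,0,0]},{"slide":[-0.9,0,0],"angular":[0,0,0]}]'
python3 -m creep '[{"slide":[-0.9,0,0],"angular":[0,0,0]},{"slide":[-0.9,0,0],"angular":[0,0,0]},{"slide":[-0.9,0,0],"angular":[0,0,0]},{"slide":[-0.6,0,0],"angular":[0,0,0]},{"slide":[0,0,0],"angular":[0,0,0]}]'
python3 -c "
from h import *
print(wf(bot.read_state()['tool_pos']))
plan(.4687,-.345,.31,-115)"
```

```text
time: 19.92
tool_pos: [0.4856, -0.1033, 0.2225]
tcp_rot: [2.144, 2.296, -0.0]
wrist_force: [0.1, -1.1, -0.7]
width: 0.201
time: 20.33
tool_pos: [0.4917, -0.1875, 0.2228]
tcp_rot: [2.146, 2.291, -0.0]
wrist_force: [-0.3, 0.3, -0.2]
width: 0.202
[-0.2465 -0.0004]
now [ 0.4917 -0.1875  0.2228] yang 3.76 d [-0.023  -0.1575  0.0872] turn toolz units 29.69 N 30 tilt [ 0.0014 -0.0016]
0 [-0.21,-0.04,-0.12] 0.99
1 [-0.21,-0.03,-0.12] 0.99
2 [-0.21,-0.02,-0.12] 0.99
3 [-0.21,-0.00,-0.12] 0.99
4 [-0.21,0.01,-0.12] 0.99
5 [-0.21,0.03,-0.12] 0.99
6 [-0.21,0.04,-0.12] 0.99
7 [-0.20,0.06,-0.12] 0.99
8 [-0.20,0.07,-0.12] 0.99
9 [-0.19,0.09,-0.12] 0.99
10 [-0.19,0.10,-0.12] 0.99
11 [-0.18,0.11,-0.12] 0.99
12 [-0.17,0.12,-0.12] 0.99
13 [-0.16,0.13,-0.12] 0.99
14 [-0.15,0.15,-0.12] 0.99
15 [-0.14,0.16,-0.12] 0.99
16 [-0.13,0.17,-0.12] 0.99
17 [-0.12,0.17,-0.12] 0.99
18 [-0.11,0.18,-0.12] 0.99
19 [-0.10,0.19,-0.12] 0.99
20 [-0.08,0.20,-0.12] 0.99
21 [-0.07,0.20,-0.12] 0.99
22 [-0.06,0.21,-0.12] 0.99
23 [-0.04,0.21,-0.12] 0.99
24 [-0.03,0.21,-0.12] 0.99
25 [-0.01,0.21,-0.12] 0.99
26 [0.00,0.21,-0.12] 0.99
27 [0.02,0.21,-0.12] 0.99
28 [0.03,0.21,-0.12] 0.99
29 [0.05,0.21,-0.12] 0.99
```

```bash
python3 -m creep '[{"slide":[0,0,-0.4],"angular":[0,0,0]},{"slide":[0,0,-0.8],"angular":[0,0,0]},{"slide":[0,0,-1],"angular":[0,0,0]},{"slide":[0,0,-0.8],"angular":[0,0,0]},{"slide":[0,0,-0.4],"angular":[0,0,0]}]'|head -2
python3 -m creep '[{"slide":[-0.21,-0.04,0],"angular":[0,0,1]},{"slide":[-0.21,-0.03,0],"angular":[0,0,1]},{"slide":[-0.21,-0.02,0],"angular":[0,0,1]},{"slide":[-0.21,0,0],"angular":[0,0,1]},{"slide":[-0.21,0.01,0],"angular":[0,0,1]}]'|head -2
python3 -m creep '[{"slide":[-0.21,0.03,0],"angular":[0,0,1]},{"slide":[-0.21,0.04,0],"angular":[0,0,1]},{"slide":[-0.2,0.06,0],"angular":[0,0,1]},{"slide":[-0.2,0.07,0],"angular":[0,0,1]},{"slide":[-0.19,0.09,0],"angular":[0,0,1]}]'|head -2
python3 -m creep '[{"slide":[-0.19,0.1,0],"angular":[0,0,1]},{"slide":[-0.18,0.11,0],"angular":[0,0,1]},{"slide":[-0.17,0.12,0],"angular":[0,0,1]},{"slide":[-0.16,0.13,0],"angular":[0,0,1]},{"slide":[-0.15,0.15,0],"angular":[0,0,1]}]'|head -2
python3 -m creep '[{"slide":[-0.14,0.16,0],"angular":[0,0,1]},{"slide":[-0.13,0.17,0],"angular":[0,0,1]},{"slide":[-0.12,0.17,0],"angular":[0,0,1]},{"slide":[-0.11,0.18,0],"angular":[0,0,1]},{"slide":[-0.1,0.19,0],"angular":[0,0,1]}]'|head -2
python3 -m creep '[{"slide":[-0.08,0.2,0],"angular":[0,0,1]},{"slide":[-0.07,0.2,0],"angular":[0,0,1]},{"slide":[-0.06,0.21,0],"angular":[0,0,1]},{"slide":[-0.04,0.21,0],"angular":[0,0,1]},{"slide":[-0.03,0.21,0],"angular":[0,0,1]}]'|head -2
python3 -m creep '[{"slide":[-0.01,0.21,0],"angular":[0,0,1]},{"slide":[0,0.21,0],"angular":[0,0,1]},{"slide":[0.02,0.21,0],"angular":[0,0,0.8]},{"slide":[0.03,0.21,0],"angular":[0,0,0.8]},{"slide":[0,0,0],"angular":[0,0,0.8]}]'
python3 -m creep '[{"slide":[0,0,0],"angular":[0,0,0]},{"slide":[0,0,0],"angular":[0,0,0]}]'
python3 -c "
from h import *
p,d,s=snap('wrist','w16')
plan(.4687,-.3566,.25,-115)"
```

```text
time: 20.75
tool_pos: [0.4921, -0.1838, 0.3109]
time: 21.17
tool_pos: [0.4871, -0.2097, 0.3073]
time: 21.58
tool_pos: [0.4834, -0.2359, 0.3072]
time: 22.0
tool_pos: [0.4797, -0.2618, 0.3072]
time: 22.42
tool_pos: [0.4757, -0.288, 0.3071]
time: 22.83
tool_pos: [0.4715, -0.3145, 0.3071]
time: 23.25
tool_pos: [0.4681, -0.3358, 0.3072]
tcp_rot: [-3.074, 0.648, 0.001]
wrist_force: [-0.4, -0.3, -0.6]
width: 0.203
time: 23.42
tool_pos: [0.4682, -0.3353, 0.3072]
tcp_rot: [-3.075, 0.641, 0.001]
wrist_force: [0.5, 1.0, -0.9]
width: 0.206
now [ 0.4683 -0.3353  0.3072] yang -113.54 d [ 0.0004 -0.0213 -0.0572] turn toolz units 0.36 N 3 tilt [-0.0005  0.0006]
0 [0.12,0.26,0.76] 0.12
1 [0.12,0.26,0.76] 0.12
2 [0.12,0.26,0.76] 0.12
```

View pics/w16.png

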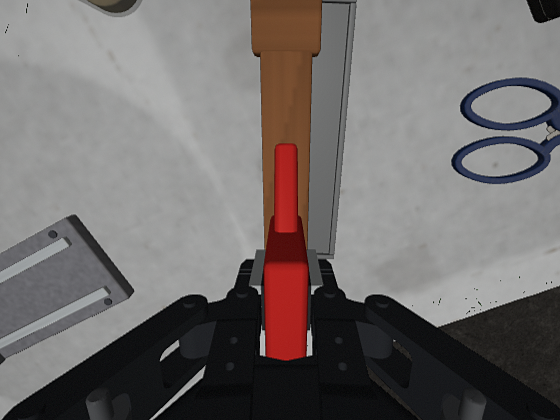

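```bash
python3 -m creep '[{"slide":[0.12,0.26,0.6],"angular":[0,0,0.12]},{"slide":[0.12,0.26,0.7],"angular":[0,0,0.12]},{"slide":[0.12,0.26,0.7],"angular":[0,0,0.12]},{"slide":[0,0,0],"angular":[0,0,0]},{"slide":[0,0,0],"angular":[0,0,0]}]'
python3 -c "
from h import *
p,d,s=snap('wrist','w17')
plan(.4687,-.3566,.211,-115)"
```

```text
time: 23.88
tool_pos: [0.468, -0.3568, 0.2563]
tcp_rot: [-3.065, 0.681, 0.005]
wrist_force: [0.9, -0.0, -0.6]
width: 0.204
now [ 0.4686 -0.357   0.2575] yang -115.06 d [ 0.0001  0.0004 -0.0465] turn toolz units -0.01 N 2 tilt [-0.0006  0.0008]
0 [-0.00,-0.01,0.93] -0.01
1 [-0.00,-0.01,0.93] -0.01
```

View pics/w17.png

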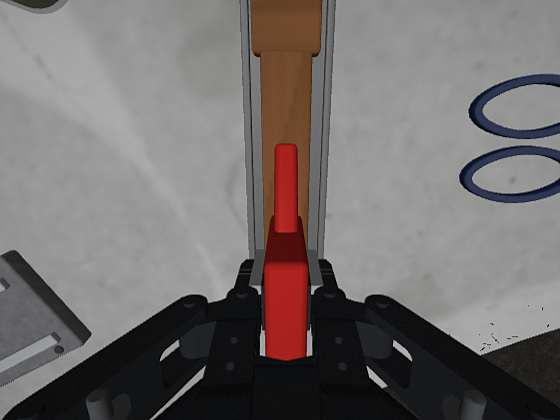

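Centred over the tray (tray walls at columns ~240 and ~330, stick 251–321).

```bash
python3 -m creep '[{"slide":[0,0,0.6],"angular":[0,0,0]},{"slide":[0,0,0.7],"angular":[0,0,0]},{"slide":[0,0,0.4],"angular":[0,0,0]},{"slide":[0,0,0],"angular":[0,0,0]},{"slide":[0,0,0],"angular":[0,0,0]}]'
python3 -m creep '[{"slide":[0,0,0.1],"angular":[0,0,0]},{"slide":[0,0,0.06],"angular":[0,0,0]},{"slide":[0,0,0],"angular":[0,0,0]},{"slide":[0,0,0],"angular":[0,0,0]}]'
```

```text
time: 24.35
tool_pos: [0.4686, -0.3571, 0.2152]
tcp_rot: [-3.066, 0.682, 0.001]
wrist_force: [0.2, -0.5, -0.7]
width: 0.21
time: 24.68
tool_pos: [0.4688, -0.3576, 0.2115]
tcp_rot: [3.066, -0.682, 0.001]
wrist_force: [-0.3, 0.1, 0.6]
width: 0.206
```

```bash
python3 -m creep '[{"slide":[0,0,0.08],"angular":[0,0,0]},{"slide":[0,0,0],"angular":[0,0,0]},{"slide":[0,0,0],"angular":[0,0,0]}]'
python3 -m creep '[{"slide":[0,0,0.03],"angular":[0,0,0]},{"slide":[0,0,0],"angular":[0,0,0]},{"slide":[0,0,0],"angular":[0,0,0]}]'
```

```text
time: 24.93
tool_pos: [0.4686, -0.3575, 0.2091]
tcp_rot: [3.066, -0.683, 0.001]
wrist_force: [0.3, -0.4, -0.4]
width: 0.202
time: 25.18
tool_pos: [0.4687, -0.3575, 0.2089]
tcp_rot: [3.066, -0.683, 0.001]
wrist_force: [-2.4, 1.2, 5.7]
width: 0.203
```

```bash
python3 -m creep '[{"slide":[0,0,-0.02],"angular":[0,0,0]},{"slide":[0,0,0],"angular":[0,0,0]},{"slide":[0,0,0],"angular":[0,0,0]},{"slide":[0,0,0],"angular":[0,0,0]},{"slide":[0,0,0],"angular":[0,0,0]}]' -0.1
python3 -m creep '[{"slide":[0,0,-0.5],"angular":[0,0,0]},{"slide":[0,0,-1],"angular":[0,0,0]},{"slide":[0,0,-1],"angular":[0,0,0]},{"slide":[0,0,-1],"angular":[0,0,0]},{"slide":[0,0,-0.5],"angular":[0,0,0]}]'
python3 -c "
from h import *
p,d,s=snap('wrist','w18')
p,d,s=snap('top','t18')
cv2.imwrite('pics/t18c.png',cv2.resize(p[170:270,190:440,::-1],None,fx=3.2,fy=3.2,interpolation=cv2.INTER_CUBIC))
"
```

```text
time: 25.6
tool_pos: [0.4685, -0.3573, 0.2084]
tcp_rot: [-3.066, 0.683, 0.0]
wrist_force: [0.0, 0.0, -0.5]
width: 0.548
time: 26.02
tool_pos: [0.4695, -0.3581, 0.3132]
tcp_rot: [3.064, -0.682, 0.008]
wrist_force: [0.6, -0.5, 0.7]
width: 0.55
```

View pics/w18.png

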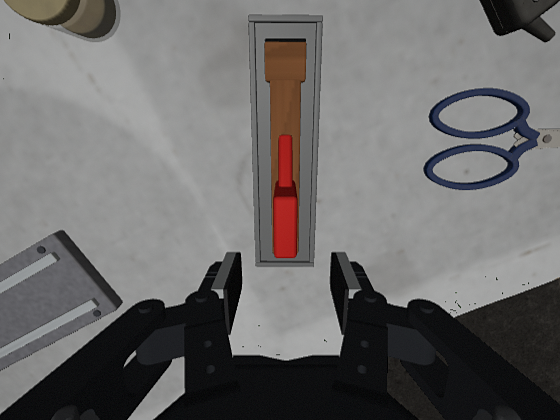

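View pics/t18c.png

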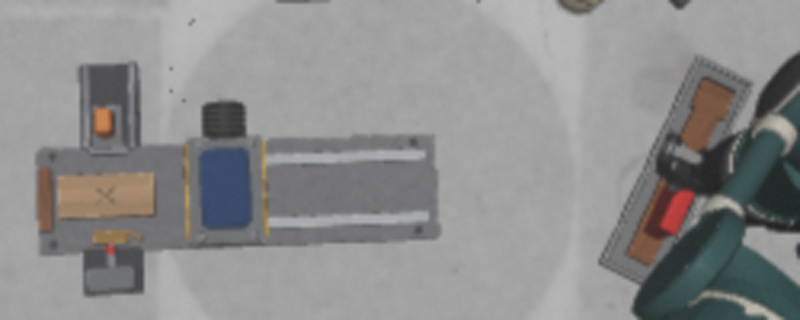

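Run:
```python
from h import *
w=lambda u,v,z:world('wrist','w18',u,v,z)
h=np.mean([w(*q,.077) for q in ((275,198),(298,198),(273,257),(297,257))],0)
n=np.mean([w(265,40,.017),w(305,40,.017)],0)
near=(w(255,266,.01)+w(314,266,.01))/2; far=(w(249,16,.01)+w(323,16,.01))/2
e=far-near;L=np.linalg.norm(e);e/=L;c=(near+far)/2
for q in (h,n):
    d=q-c;print(d@e,d[1]*e[0]-d[0]*e[1])
print(L,np.degrees(np.arctan2(e[1],e[0])),world('wrist','w18',285,225))
# fingers to knob: tool y at 93.9
plan(*fw(.111,-.066),.33,93.9)
```

```text
-0.04453615418745933 -0.0007403662767788664
0.09338343684554917 0.0006863358776034792
0.2241292036438442 -25.432534745481327 [ 0.4701 -0.3565  0.0771]
now [ 0.4697 -0.3583  0.3127] yang -115.10 d [0.0631 0.532  0.0173] turn toolz units 37.75 N 38 tilt [ 0.0056 -0.0046]
0 [-0.18,-0.54,-0.02] 0.99
1 [-0.21,-0.52,-0.02] 0.99
2 [-0.25,-0.51,-0.02] 0.99
3 [-0.28,-0.49,-0.02] 0.99
4 [-0.32,-0.47,-0.02] 0.99
5 [-0.35,-0.44,-0.02] 0.99
6 [-0.38,-0.42,-0.02] 0.99
7 [-0.41,-0.39,-0.02] 0.99
8 [-0.43,-0.36,-0.02] 0.99
9 [-0.46,-0.33,-0.02] 0.99
10 [-0.48,-0.30,-0.02] 0.99
11 [-0.50,-0.26,-0.02] 0.99
12 [-0.52,-0.23,-0.02] 0.99
13 [-0.53,-0.19,-0.02] 0.99
14 [-0.54,-0.16,-0.02] 0.99
15 [-0.55,-0.12,-0.02] 0.99
16 [-0.56,-0.08,-0.02] 0.99
17 [-0.56,-0.04,-0.02] 0.99
18 [-0.56,-0.00,-0.02] 0.99
19 [-0.56,0.04,-0.02] 0.99
20 [-0.56,0.08,-0.02] 0.99
21 [-0.55,0.12,-0.02] 0.99
22 [-0.54,0.15,-0.02] 0.99
23 [-0.53,0.19,-0.02] 0.99
24 [-0.52,0.23,-0.02] 0.99
25 [-0.50,0.26,-0.02] 0.99
26 [-0.48,0.30,-0.02] 0.99
27 [-0.46,0.33,-0.02] 0.99
28 [-0.43,0.36,-0.02] 0.99
29 [-0.41,0.39,-0.02] 0.99
30 [-0.38,0.42,-0.02] 0.99
31 [-0.35,0.44,-0.02] 0.99
32 [-0.32,0.46,-0.02] 0.99
33 [-0.29,0.49,-0.02] 0.99
34 [-0.25,0.50,-0.02] 0.99
35 [-0.22,0.52,-0.02] 0.99
36 [-0.18,0.53,-0.02] 0.99
37 [-0.14,0.55,-0.02] 0.99
```

```bash
for_note="rotate in place 37.75 units"
python3 -m creep '[{"slide":[0,0,-0.1],"angular":[0,0,1]},{"slide":[0,0,-0.1],"angular":[0,0,1]},{"slide":[0,0,-0.1],"angular":[0,0,1]},{"slide":[0,0,-0.1],"angular":[0,0,1]},{"slide":[0,0,-0.1],"angular":[0,0,1]}]'|head -2
python3 -m creep '[{"slide":[0,0,0],"angular":[0,0,1]},{"slide":[0,0,0],"angular":[0,0,1]},{"slide":[0,0,0],"angular":[0,0,1]},{"slide":[0,0,0],"angular":[0,0,1]},{"slide":[0,0,0],"angular":[0,0,1]}]'|head -1
python3 -m creep '[{"slide":[0,0,0],"angular":[0,0,1]},{"slide":[0,0,0],"angular":[0,0,1]},{"slide":[0,0,0],"angular":[0,0,1]},{"slide":[0,0,0],"angular":[0,0,1]},{"slide":[0,0,0],"angular":[0,0,1]}]'|head -1
python3 -m creep '[{"slide":[0,0,0],"angular":[0,0,1]},{"slide":[0,0,0],"angular":[0,0,1]},{"slide":[0,0,0],"angular":[0,0,1]},{"slide":[0,0,0],"angular":[0,0,1]},{"slide":[0,0,0],"angular":[0,0,1]}]'|head -1
python3 -m creep '[{"slide":[0,0,0],"angular":[0,0,1]},{"slide":[0,0,0],"angular":[0,0,1]},{"slide":[0,0,0],"angular":[0,0,1]},{"slide":[0,0,0],"angular":[0,0,1]},{"slide":[0,0,0],"angular":[0,0,1]}]'|head -1
python3 -m creep '[{"slide":[0,0,0],"angular":[0,0,1]},{"slide":[0,0,0],"angular":[0,0,1]},{"slide":[0,0,0],"angular":[0,0,1]},{"slide":[0,0,0],"angular":[0,0,1]},{"slide":[0,0,0],"angular":[0,0,1]}]'|head -1
python3 -m creep '[{"slide":[0,0,0],"angular":[0,0,1]},{"slide":[0,0,0],"angular":[0,0,1]},{"slide":[0,0,0],"angular":[0,0,1]},{"slide":[0,0,0],"angular":[0,0,1]},{"slide":[0,0,0],"angular":[0,0,1]}]'|head -1
python3 -m creep '[{"slide":[0,0,0],"angular":[0,0,1]},{"slide":[0,0,0],"angular":[0,0,1]},{"slide":[0,0,0],"angular":[0,0,0.8]},{"slide":[0,0,0],"angular":[0,0,0]}]'|head -2
python3 -c "
from h import *
plan(*fw(.111,-.05),.30)"
```

```text
time: 26.53
tool_pos: [0.4679, -0.3569, 0.3192]
time: 26.95
time: 27.37
time: 27.78
time: 28.2
time: 28.62
time: 29.03
time: 29.37
tool_pos: [0.1936, -0.4863, 0.2161]
now [ 0.1936 -0.4863  0.2161] yang 115.83 d [0.3233 0.6589 0.0839] turn toolz units 0.00 N 30 tilt [0.4012 0.173 ]
0 [-0.75,0.60,0.22] 0.00
```

```bash
python3 -c "
from h import *
s=bot.read_state();print(s)
p,d,s=snap('scene','s19'); p,d,s=snap('top','t19')
"
```

```text
{'time': 29.3667, 'q': array([-1.3827,  0.2162,  2.0854,  0.5269,  1.0125,  2.5515]), 'joint_vel': array([ 0.0331, -0.0163, -0.0314, -0.0045,  0.0204,  0.0004]), 'joint_torque': array([ -0.627 , -41.0577, -29.4512,   1.9031,   0.9415,   0.0009]), 'tool_pos': array([ 0.1936, -0.4863,  0.2161]), 'tcp_rot': array([-0.6086,  2.6249,  0.1105]), 'wrist_force': array([-0.7276,  0.1999,  0.2825]), 'torque': array([-0.1017,  0.1919, -0.0015]), 'width': 0.5508416084771357}
```

View pics/s19.png

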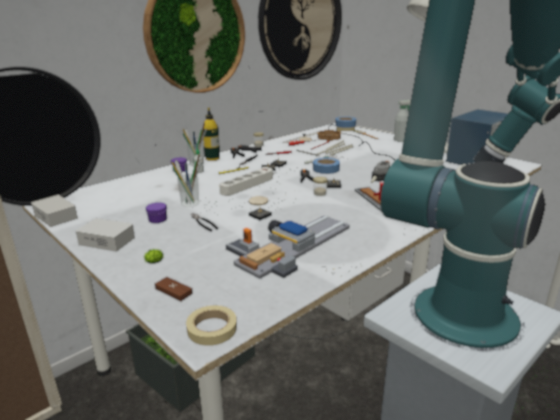

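View pics/t19.png

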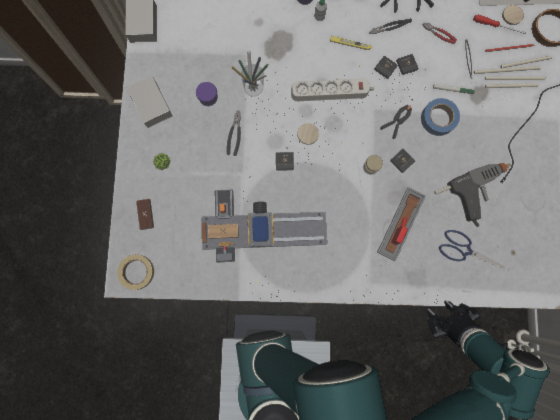

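```bash
cat >> h.py <<'E'
def plan6(x,y,z,ang,n=None):
    s=bot.read_state(); R0=R.from_rotvec(s['tcp_rot']); a=np.radians(ang)
    ty=np.array([np.cos(a),np.sin(a),0]);tz=np.array([0,0,-1.]);R1=R.from_matrix(np.c_[np.cross(ty,tz),ty,tz])
    rv=(R0.inv()*R1).as_rotvec(); d=np.array([x,y,z])-s['tool_pos']
    N=n or int(np.ceil(max(np.linalg.norm(d)/.025,np.abs(np.degrees(rv)).max()/4)))
    print('now',s['tool_pos'],'rv deg',np.degrees(rv),'N',N)
    for i in range(N):
        Ri=R0*R.from_rotvec(rv*i/N)
        print(i,'[%.2f,%.2f,%.2f]'%tuple(Ri.inv().apply(d/N)/.025),'[%.2f,%.2f,%.2f]'%tuple(np.degrees(rv)/N/4))
E
python3 -c "
from h import *
plan6(.25,-.45,.34,150)"
```

```text
now [ 0.1952 -0.4875  0.2183] rv deg [ -9.0559  24.6373 -33.1028] N 9
0 [-0.50,0.03,-0.36] [-0.25,0.68,-0.92]
1 [-0.48,0.00,-0.38] [-0.25,0.68,-0.92]
2 [-0.46,-0.02,-0.41] [-0.25,0.68,-0.92]
3 [-0.44,-0.04,-0.43] [-0.25,0.68,-0.92]
4 [-0.42,-0.06,-0.45] [-0.25,0.68,-0.92]
5 [-0.39,-0.08,-0.47] [-0.25,0.68,-0.92]
6 [-0.36,-0.09,-0.49] [-0.25,0.68,-0.92]
7 [-0.33,-0.11,-0.51] [-0.25,0.68,-0.92]
8 [-0.30,-0.12,-0.53] [-0.25,0.68,-0.92]
```

```bash
python3 -m creep '[{"slide":[-0.3,0.03,-0.3],"angular":[-0.1,0.3,-0.9]},{"slide":[-0.4,0,-0.38],"angular":[-0.25,0.6,-0.9]},{"slide":[-0.46,-0.02,-0.41],"angular":[-0.25,0.68,-0.92]}]'
python3 -c "
from h import *
print(bot.read_state()['q']);plan6(.25,-.45,.34,150)"
```

```text
time: 29.72
tool_pos: [0.2084, -0.4785, 0.2562]
tcp_rot: [-0.909, 2.659, 0.065]
wrist_force: [0.5, -0.4, -1.2]
width: 0.552
[-1.3154  0.1433  2.064   0.3808  1.0401  2.5264]
now [ 0.2084 -0.4785  0.2562] rv deg [ -7.2459  17.8451 -22.0511] N 6
0 [-0.50,-0.05,-0.42] [-0.30,0.74,-0.92]
1 [-0.47,-0.07,-0.44] [-0.30,0.74,-0.92]
2 [-0.44,-0.09,-0.47] [-0.30,0.74,-0.92]
3 [-0.41,-0.11,-0.49] [-0.30,0.74,-0.92]
4 [-0.38,-0.12,-0.52] [-0.30,0.74,-0.92]
5 [-0.34,-0.14,-0.54] [-0.30,0.74,-0.92]
```

Recovering well, following command. Continue.

```bash
python3 -m creep '[{"slide":[-0.5,-0.05,-0.42],"angular":[-0.3,0.74,-0.92]},{"slide":[-0.47,-0.07,-0.44],"angular":[-0.3,0.74,-0.92]},{"slide":[-0.44,-0.09,-0.47],"angular":[-0.3,0.74,-0.92]},{"slide":[-0.41,-0.11,-0.49],"angular":[-0.3,0.74,-0.92]},{"slide":[-0.38,-0.12,-0.52],"angular":[-0.3,0.74,-0.92]}]'
python3 -c "
from h import *
print(bot.read_state()['q']);plan6(.25,-.45,.34,150)
plan6(.5,-.25,.34,-150)"
```

```text
time: 30.13
tool_pos: [0.2436, -0.4544, 0.3273]
tcp_rot: [-1.459, 2.718, 0.008]
wrist_force: [-0.3, -0.4, 0.6]
width: 0.546
[-1.146   0.0278  2.0221  0.0629  1.1015  2.5522]
now [ 0.2436 -0.4544  0.3273] rv deg [-1.3635  2.9549 -3.5374] N 1
0 [-0.32,-0.13,-0.49] [-0.34,0.74,-0.88]
now [ 0.2436 -0.4544  0.3273] rv deg [ -2.799    1.9767 -63.5205] N 16
0 [-0.78,-0.25,0.01] [-0.04,0.03,-0.99]
1 [-0.76,-0.31,0.01] [-0.04,0.03,-0.99]
2 [-0.74,-0.36,0.01] [-0.04,0.03,-0.99]
3 [-0.71,-0.41,0.01] [-0.04,0.03,-0.99]
4 [-0.68,-0.46,0.00] [-0.04,0.03,-0.99]
5 [-0.65,-0.50,0.00] [-0.04,0.03,-0.99]
6 [-0.61,-0.55,-0.00] [-0.04,0.03,-0.99]
7 [-0.57,-0.59,-0.00] [-0.04,0.03,-0.99]
8 [-0.53,-0.63,-0.01] [-0.04,0.03,-0.99]
9 [-0.49,-0.66,-0.01] [-0.04,0.03,-0.99]
10 [-0.44,-0.69,-0.01] [-0.04,0.03,-0.99]
11 [-0.39,-0.72,-0.02] [-0.04,0.03,-0.99]
12 [-0.34,-0.75,-0.02] [-0.04,0.03,-0.99]
13 [-0.29,-0.77,-0.02] [-0.04,0.03,-0.99]
14 [-0.23,-0.79,-0.03] [-0.04,0.03,-0.99]
15 [-0.18,-0.80,-0.03] [-0.04,0.03,-0.99]
```

```bash
python3 -m creep '[{"slide":[0,0,0],"angular":[-0.1,0.2,-1]},{"slide":[0,0,0],"angular":[-0.1,0.2,-1]},{"slide":[0,0,0],"angular":[-0.1,0.2,-1]},{"slide":[0,0,0],"angular":[0,0,-1]},{"slide":[0,0,0],"angular":[0,0,-1]}]'|head -2
python3 -m creep '[{"slide":[0,0,0],"angular":[0,0,-1]},{"slide":[0,0,0],"angular":[0,0,-1]},{"slide":[0,0,0],"angular":[0,0,-1]},{"slide":[0,0,0],"angular":[0,0,-1]},{"slide":[0,0,0],"angular":[0,0,-1]}]'|head -2
python3 -m creep '[{"slide":[0,0,0],"angular":[0,0,-1]},{"slide":[0,0,0],"angular":[0,0,-1]},{"slide":[0,0,0],"angular":[0,0,-1]},{"slide":[0,0,0],"angular":[0,0,-1]},{"slide":[0,0,0],"angular":[0,0,-1]}]'|head -2
python3 -c "
from h import *
print(bot.read_state()['q']);
plan6(.48,-.20,.36,-144)"
```

```text
time: 30.55
tool_pos: [0.2435, -0.4545, 0.3266]
time: 30.97
tool_pos: [0.2433, -0.4546, 0.3265]
time: 31.38
tool_pos: [0.2433, -0.4546, 0.3265]
[-1.1321  0.0263  2.0247  0.0147  1.091   1.5405]
now [ 0.2433 -0.4546  0.3265] rv deg [-0.744  -0.0575 -9.5176] N 14
0 [-0.35,-0.93,-0.08] [-0.01,-0.00,-0.17]
1 [-0.34,-0.93,-0.08] [-0.01,-0.00,-0.17]
2 [-0.33,-0.94,-0.09] [-0.01,-0.00,-0.17]
3 [-0.32,-0.94,-0.09] [-0.01,-0.00,-0.17]
4 [-0.31,-0.95,-0.09] [-0.01,-0.00,-0.17]
5 [-0.29,-0.95,-0.09] [-0.01,-0.00,-0.17]
6 [-0.28,-0.95,-0.09] [-0.01,-0.00,-0.17]
7 [-0.27,-0.96,-0.09] [-0.01,-0.00,-0.17]
8 [-0.26,-0.96,-0.09] [-0.01,-0.00,-0.17]
9 [-0.25,-0.96,-0.09] [-0.01,-0.00,-0.17]
10 [-0.24,-0.96,-0.09] [-0.01,-0.00,-0.17]
11 [-0.23,-0.97,-0.09] [-0.01,-0.00,-0.17]
12 [-0.21,-0.97,-0.09] [-0.01,-0.00,-0.17]
13 [-0.20,-0.97,-0.09] [-0.01,-0.00,-0.17]
```

```bash
python3 -m creep '[{"slide":[-0.35,-0.93,-0.09],"angular":[0,0,-0.17]},{"slide":[-0.34,-0.93,-0.09],"angular":[0,0,-0.17]},{"slide":[-0.33,-0.93,-0.09],"angular":[0,0,-0.17]},{"slide":[-0.32,-0.94,-0.09],"angular":[0,0,-0.17]},{"slide":[-0.31,-0.94,-0.09],"angular":[0,0,-0.17]}]'|head -2
python3 -m creep '[{"slide":[-0.29,-0.95,-0.09],"angular":[0,0,-0.17]},{"slide":[-0.28,-0.95,-0.09],"angular":[0,0,-0.17]},{"slide":[-0.27,-0.96,-0.09],"angular":[0,0,-0.17]},{"slide":[-0.26,-0.96,-0.09],"angular":[0,0,-0.17]},{"slide":[-0.25,-0.96,-0.09],"angular":[0,0,-0.17]}]'|head -2
python3 -m creep '[{"slide":[-0.24,-0.96,-0.09],"angular":[0,0,-0.17]},{"slide":[-0.23,-0.97,-0.09],"angular":[0,0,-0.17]},{"slide":[-0.21,-0.97,-0.09],"angular":[0,0,-0.17]},{"slide":[-0.2,-0.97,-0.09],"angular":[0,0,-0.17]}]'|head -2
python3 -c "
from h import *
print(bot.read_state()['q']);
plan6(.43,.165,.34,-86.1)"
```

```text
time: 31.8
tool_pos: [0.3281, -0.3631, 0.3394]
time: 32.22
tool_pos: [0.4131, -0.2724, 0.3524]
time: 32.55
tool_pos: [0.4808, -0.1999, 0.3626]
[-0.4456 -0.0004  1.9811  0.0123  1.1526  2.0654]
now [ 0.4808 -0.1999  0.3626] rv deg [ -0.6712  -0.5013 -58.055 ] N 15
0 [-0.87,-0.46,0.06] [-0.01,-0.01,-0.97]
1 [-0.84,-0.52,0.07] [-0.01,-0.01,-0.97]
2 [-0.80,-0.57,0.07] [-0.01,-0.01,-0.97]
3 [-0.76,-0.62,0.07] [-0.01,-0.01,-0.97]
4 [-0.71,-0.67,0.07] [-0.01,-0.01,-0.97]
5 [-0.67,-0.72,0.06] [-0.01,-0.01,-0.97]
6 [-0.62,-0.76,0.06] [-0.01,-0.01,-0.97]
7 [-0.56,-0.80,0.06] [-0.01,-0.01,-0.97]
8 [-0.51,-0.84,0.06] [-0.01,-0.01,-0.97]
9 [-0.45,-0.87,0.06] [-0.01,-0.01,-0.97]
10 [-0.39,-0.90,0.06] [-0.01,-0.01,-0.97]
11 [-0.33,-0.93,0.06] [-0.01,-0.01,-0.97]
12 [-0.26,-0.95,0.06] [-0.01,-0.01,-0.97]
13 [-0.20,-0.96,0.06] [-0.01,-0.01,-0.97]
14 [-0.13,-0.97,0.06] [-0.01,-0.01,-0.97]
```

```bash
python3 -m creep '[{"slide":[-0.87,-0.46,0.06],"angular":[0,0,-0.97]},{"slide":[-0.84,-0.52,0.06],"angular":[0,0,-0.97]},{"slide":[-0.8,-0.57,0.06],"angular":[0,0,-0.97]},{"slide":[-0.76,-0.62,0.06],"angular":[0,0,-0.97]},{"slide":[-0.71,-0.67,0.06],"angular":[0,0,-0.97]}]'|head -2
python3 -m creep '[{"slide":[-0.67,-0.72,0.06],"angular":[0,0,-0.97]},{"slide":[-0.62,-0.76,0.06],"angular":[0,0,-0.97]},{"slide":[-0.56,-0.8,0.06],"angular":[0,0,-0.97]},{"slide":[-0.51,-0.84,0.06],"angular":[0,0,-0.97]},{"slide":[-0.45,-0.87,0.06],"angular":[0,0,-0.97]}]'|head -2
python3 -m creep '[{"slide":[-0.39,-0.9,0.06],"angular":[0,0,-0.97]},{"slide":[-0.33,-0.93,0.06],"angular":[0,0,-0.97]},{"slide":[-0.26,-0.95,0.06],"angular":[0,0,-0.97]},{"slide":[-0.2,-0.96,0.06],"angular":[0,0,-0.97]},{"slide":[-0.13,-0.97,0.06],"angular":[0,0,-0.97]}]'|head -2
python3 -m creep '[{"slide":[0,0,0],"angular":[0,0,0]},{"slide":[0,0,0],"angular":[0,0,0]}]'|head -2
python3 -c "
from h import *
p,d,s=snap('wrist','w20');print(s['q'])
plan6(.43,.165,.34,-86.1)"
```

```text
time: 32.97
tool_pos: [0.4627, -0.0781, 0.3555]
time: 33.38
tool_pos: [0.4454, 0.0434, 0.3488]
time: 33.8
tool_pos: [0.4286, 0.1652, 0.342]
time: 33.97
tool_pos: [0.4287, 0.1648, 0.3417]
[ 0.3114 -0.1062  2.1218  0.0038  1.1125  1.8088]
now [0.4289 0.1639 0.3416] rv deg [-0.3592 -0.6942  0.1121] N 1
0 [0.05,-0.04,0.07] [-0.09,-0.17,0.03]
```

View pics/w20.png

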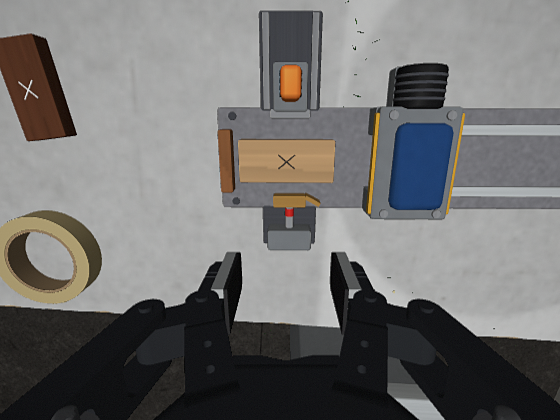

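Run:
```python
import cv2
p=cv2.imread('pics/w20.png');cv2.imwrite('pics/w20c.png',cv2.resize(p[50:260,210:350],None,fx=2.85,fy=2.85,interpolation=cv2.INTER_CUBIC))
cv2.imwrite('pics/w20d.png',cv2.resize(p[55:120,250:330],None,fx=8,fy=8,interpolation=cv2.INTER_CUBIC))
```

```text
(no output)
```

View pics/w20c.png

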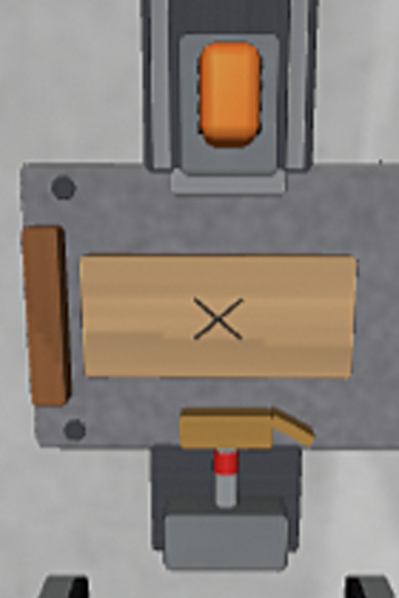

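View pics/w20d.png

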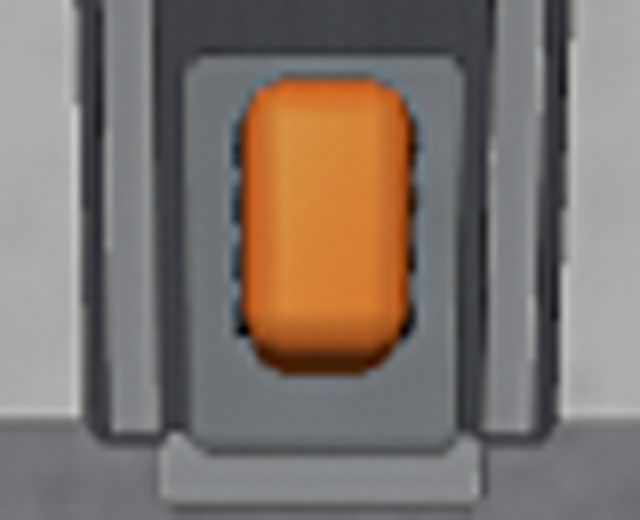

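Run:
```python
from h import *
d=lambda x,y,z:world('wrist','w20',250+x/8-.44,55+y/8-.44,z)
c=lambda x,y,z:world('wrist','w20',210+x/2.85-.33,50+y/2.85-.33,z)
for n,f,a in [('knob',d,(327,213,.077)),('knobL',d,(243,213,.077)),('knobR',d,(410,213,.077)),('knobB',d,(327,78,.077)),('knobF',d,(327,348,.077)),('cross',c,(218,319,.034)),('stripL',c,(82,315,.034)),('stripR',c,(355,315,.034)),('stripbackedge',c,(218,255,.034)),('stripfront',c,(218,376,.034)),('anvilface',c,(226,410,.034)),('anvilmid',c,(226,410,.026)),('bedcorner',c,(21,163,.016)),('bedcorner2',c,(36,447,.016)),('stopface',c,(68,300,.03))]:
    q=f(*a);print(n,q,wf(q))
q=d(327,213,.077)
print(world('wrist','w20',290,82))
```

```text
knob [0.5326 0.172  0.077 ] [ 0.1094 -0.0657]
knobL [0.532  0.1797 0.077 ] [ 0.1171 -0.0656]
knobR [0.5331 0.1644 0.077 ] [ 0.1018 -0.0657]
knobB [0.5438 0.1729 0.077 ] [ 0.1095 -0.0769]
knobF [0.521  0.1711 0.077 ] [ 0.1093 -0.054 ]
cross [0.4675 0.1706 0.034 ] [ 0.1124 -0.0006]
stripL [0.4655 0.2153 0.034 ] [ 0.1572 -0.0017]
stripR [0.4721 0.1259 0.034 ] [ 0.0675 -0.0022]
stripbackedge [0.488  0.1721 0.034 ] [ 0.1125 -0.0212]
stripfront [0.4485 0.1692 0.034 ] [0.1124 0.0184]
anvilface [0.4369 0.1657 0.034 ] [0.1096 0.0302]
anvilmid [0.4349 0.1655 0.026 ] [0.1095 0.0322]
bedcorner [0.5118 0.2397 0.016 ] [ 0.1783 -0.0495]
bedcorner2 [0.4133 0.2337 0.016 ] [0.1791 0.0491]
stopface [0.4695 0.2207 0.03  ] [ 0.1623 -0.0061]
[0.5319 0.1723 0.0774]
```

```bash
python3 -m creep '[{"slide":[0.8,0,0],"angular":[-0.09,-0.17,0]},{"slide":[0.9,-0.05,0],"angular":[0,0,0]},{"slide":[0.9,-0.05,0],"angular":[0,0,0]},{"slide":[0.9,0,0],"angular":[0,0,0]},{"slide":[0.6,0,0.5],"angular":[0,0,0]}]'
python3 -m creep '[{"slide":[0,0,0.8],"angular":[0,0,0]},{"slide":[0,0,0.8],"angular":[0,0,0]},{"slide":[0,0,0],"angular":[0,0,0]}]'
python3 -c "
from h import *
plan6(.5326,.172,.219,-86.1);snap('wrist','w21')"
```

```text
time: 34.43
tool_pos: [0.5344, 0.172, 0.3319]
tcp_rot: [-3.139, -0.104, -0.01]
wrist_force: [0.4, 0.4, 0.7]
width: 0.553
time: 34.68
tool_pos: [0.5297, 0.1709, 0.2847]
tcp_rot: [3.138, 0.104, -0.012]
wrist_force: [-2.6, 0.2, -0.8]
width: 0.549
now [0.5297 0.1709 0.2847] rv deg [ 0.0945  0.4519 -0.1143] N 3
0 [0.05,-0.01,0.88] [0.01,0.04,-0.01]
1 [0.04,-0.01,0.88] [0.01,0.04,-0.01]
2 [0.04,-0.01,0.88] [0.01,0.04,-0.01]
```

View pics/w21.png

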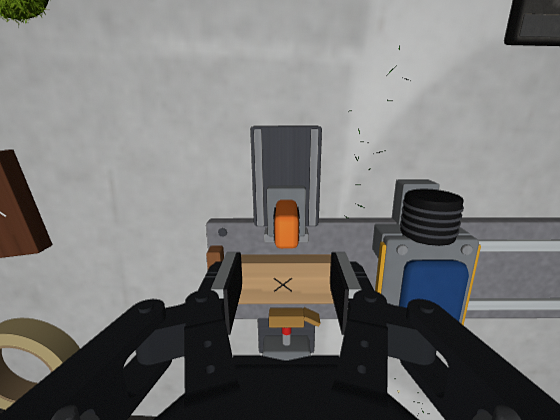

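```bash
python3 -m creep '[{"slide":[0.05,-0.02,0.7],"angular":[0,0,0]},{"slide":[0.04,-0.01,0.9],"angular":[0,0,0]},{"slide":[0.02,0,0.8],"angular":[0,0,0]},{"slide":[0,0,0.2],"angular":[0,0,0]},{"slide":[0,0,0],"angular":[0,0,0]}]'
python3 -m creep '[{"slide":[0,0,0],"angular":[0,0,0]}]'
python3 -c "
from h import *
plan6(.5326,.172,.219,-86.1)"
```

```text
time: 35.15
tool_pos: [0.5332, 0.1729, 0.2233]
tcp_rot: [3.139, 0.106, -0.004]
wrist_force: [-0.1, -0.8, -0.0]
width: 0.552
time: 35.23
tool_pos: [0.5343, 0.1734, 0.2252]
tcp_rot: [-3.139, -0.106, -0.001]
wrist_force: [0.6, -0.7, 0.5]
width: 0.547
now [0.5343 0.1734 0.2252] rv deg [-0.021  -0.0469 -0.0272] N 1
0 [-0.07,0.05,0.25] [-0.01,-0.01,-0.01]
```

```bash
python3 -m creep '[{"slide":[-0.05,0.05,0.12],"angular":[0,0,0]},{"slide":[0,0,0],"angular":[0,0,0]},{"slide":[0,0,0],"angular":[0,0,0]},{"slide":[0,0,0],"angular":[0,0,0]},{"slide":[0,0,0],"angular":[0,0,0]}]' 1 30
python3 -m creep '[{"slide":[0,0,0],"angular":[0,0,0]},{"slide":[0,0,0],"angular":[0,0,0]}]'
python3 -c "
from h import *
print(wf(bot.read_state()['tool_pos']));p,d,s=snap('wrist','w22')"
```

```text
time: 35.65
tool_pos: [0.5332, 0.171, 0.2222]
tcp_rot: [3.138, 0.108, 0.002]
wrist_force: [-1.0, -6.6, 4.5]
width: 0.181
time: 35.82
tool_pos: [0.5332, 0.171, 0.2223]
tcp_rot: [3.138, 0.107, 0.002]
wrist_force: [-0.4, -6.9, 3.7]
width: 0.181
[ 0.1084 -0.0662]
```

View pics/w22.png

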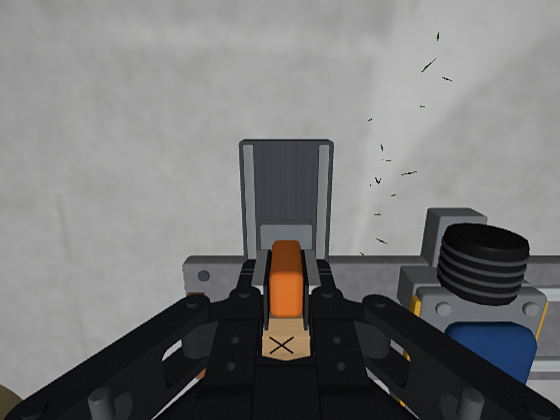

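```bash
python3 -m creep '[{"slide":[0,0.06,0],"angular":[0,0,0]},{"slide":[-0.1,0,0],"angular":[0,0,0]},{"slide":[-0.2,0,0],"angular":[0,0,0]},{"slide":[-0.2,0,0],"angular":[0,0,0]},{"slide":[-0.2,0,0],"angular":[0,0,0]}]'
python3 -m creep '[{"slide":[-0.2,0,0],"angular":[0,0,0]},{"slide":[-0.2,0,0],"angular":[0,0,0]},{"slide":[-0.2,0,0],"angular":[0,0,0]},{"slide":[0,0,0],"angular":[0,0,0]}]'
python3 -c "
from h import *
print(wf(bot.read_state()['tool_pos']))"
```

```text
time: 36.28
tool_pos: [0.516, 0.1694, 0.2223]
tcp_rot: [-3.14, -0.107, -0.005]
wrist_force: [4.1, -2.9, 5.7]
width: 0.184
time: 36.62
tool_pos: [0.5003, 0.1684, 0.2222]
tcp_rot: [-3.14, -0.108, -0.003]
wrist_force: [2.2, -3.6, 6.9]
width: 0.182
[ 0.108  -0.0332]
```

```bash
python3 -m creep '[{"slide":[-0.15,0,0],"angular":[0,0,0]},{"slide":[-0.15,0,0],"angular":[0,0,0]},{"slide":[0,0,0],"angular":[0,0,0]}]'
python3 -c "
from h import *
print(wf(bot.read_state()['tool_pos']));p,d,s=snap('top','t23')
cv2.imwrite('pics/t23c.png',cv2.resize(p[170:280,190:300,::-1],None,fx=5,fy=5,interpolation=cv2.INTER_CUBIC))
snap('scene','s23')"
```

```text
time: 36.87
tool_pos: [0.4939, 0.1679, 0.2223]
tcp_rot: [-3.139, -0.108, -0.008]
wrist_force: [4.8, -2.3, 2.6]
width: 0.183
[ 0.108  -0.0268]
```

View pics/t23c.png

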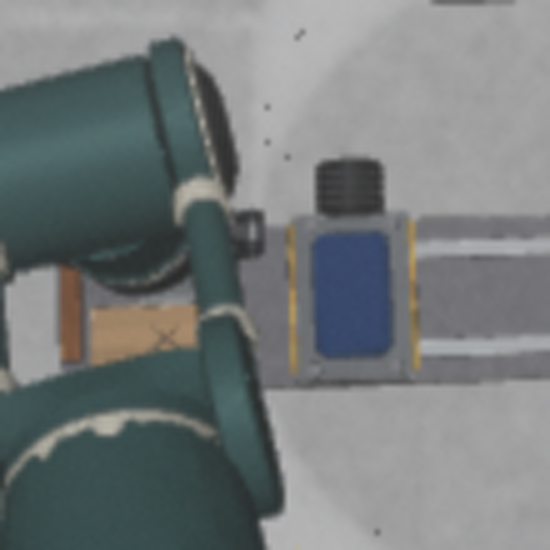

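```bash
python3 -m creep '[{"slide":[-0.12,0,0],"angular":[0,0,0]},{"slide":[-0.1,0,0],"angular":[0,0,0]},{"slide":[0,0,0],"angular":[0,0,0]},{"slide":[0,0,0],"angular":[0,0,0]}]'
python3 -c "
from h import *
print(wf(bot.read_state()['tool_pos']));p,d,s=snap('scene','s24')
cv2.imwrite('pics/s24c.png',cv2.resize(p[200:290,220:340,::-1],None,fx=6,fy=6,interpolation=cv2.INTER_CUBIC))"
```

```text
time: 37.3
tool_pos: [0.4893, 0.1676, 0.2224]
tcp_rot: [-3.139, -0.108, -0.012]
wrist_force: [10.3, -3.6, 0.5]
width: 0.182
[ 0.1079 -0.0222]
```

View pics/s24c.png

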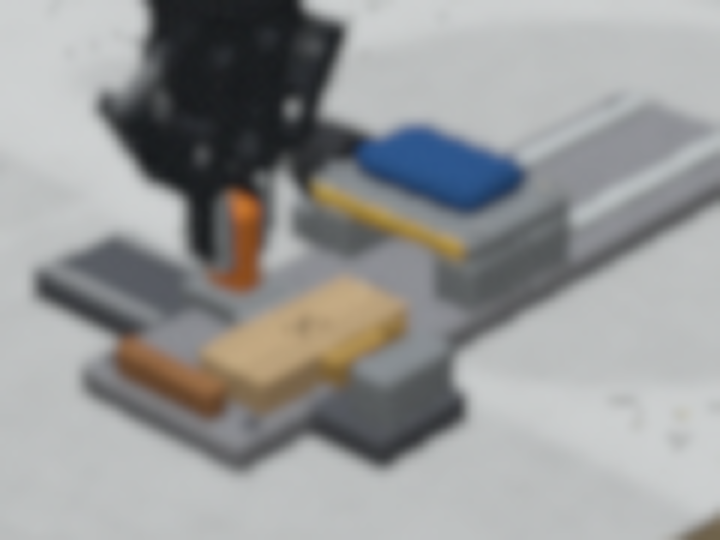

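```bash
python3 -m creep '[{"slide":[0,0,0],"angular":[0,0,0]},{"slide":[0,0,0],"angular":[0,0,0]},{"slide":[0,0,0],"angular":[0,0,0]},{"slide":[0,0,0],"angular":[0,0,0]}]' -0.1
python3 -m creep '[{"slide":[0,0,-0.4],"angular":[0,0,0]},{"slide":[0,0,-1],"angular":[0,0,0]},{"slide":[0,0,-1],"angular":[0,0,0]},{"slide":[0,0,-1],"angular":[0,0,0]},{"slide":[-0.6,0,-0.8],"angular":[0,0,0]}]'
python3 -m creep '[{"slide":[-1,0,0],"angular":[0,0,0]},{"slide":[-0.6,0,0],"angular":[0,0,0]},{"slide":[0,0,0],"angular":[0,0,0]},{"slide":[0,0,0],"angular":[0,0,0]}]'
python3 -c "
from h import *
p,d,s=snap('wrist','w25')
cv2.imwrite('pics/w25c.png',cv2.resize(p[50:260,210:350,::-1],None,fx=2.85,fy=2.85,interpolation=cv2.INTER_CUBIC))"
```

```text
time: 37.68
tool_pos: [0.4862, 0.1676, 0.2201]
tcp_rot: [3.14, 0.107, -0.005]
wrist_force: [0.4, 0.1, 0.4]
width: 0.55
time: 38.1
tool_pos: [0.4741, 0.1669, 0.3289]
tcp_rot: [-3.139, -0.106, -0.006]
wrist_force: [0.3, 0.4, -0.1]
width: 0.549
time: 38.43
tool_pos: [0.4319, 0.1638, 0.3264]
tcp_rot: [-3.139, -0.108, -0.001]
wrist_force: [0.4, 0.8, 0.7]
width: 0.554
```

View pics/w25c.png

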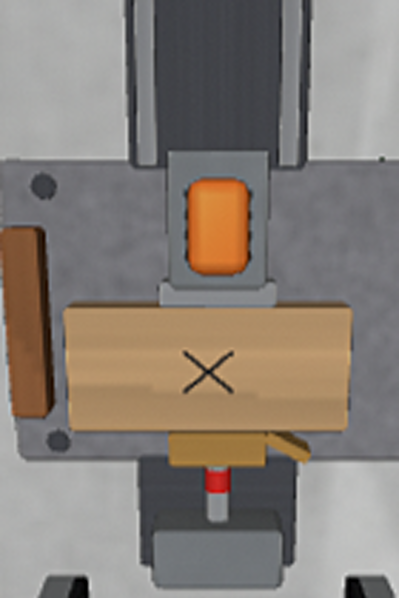

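Run:
```python
from h import *
c=lambda x,y,z:world('wrist','w25',210+x/2.85-.33,50+y/2.85-.33,z)
for n,a in [('knobtopB',(219,178,.077)),('knobtopF',(219,268,.077)),('cross',(208,372,.034)),('stripback',(208,306,.034)),('stripfront',(208,430,.034)),('stripL',(66,370,.034)),('stripR',(350,370,.034)),('anvfront',(217,432,.034)),('bedc1',(0,160,.016)),('bedc2',(20,458,.016)),('bedback',(340,160,.016)),('bedfront',(330,457,.016))]:
    print(n,wf(c(*a)))
```

```text
knobtopB [ 0.1091 -0.0439]
knobtopF [ 0.1091 -0.0221]
cross [0.1124 0.0143]
stripback [ 0.1124 -0.0065]
stripfront [0.1125 0.0334]
stripL [0.1573 0.0137]
stripR [0.0676 0.0136]
anvfront [0.1095 0.034 ]
bedc1 [ 0.1777 -0.0495]
bedc2 [0.1783 0.0489]
bedback [ 0.0711 -0.0496]
bedfront [0.0701 0.0483]
```

Run:
```python
from h import *
a=cv2.imread('pics/w20.png');b=cv2.imread('pics/w25.png')
A=cv2.resize(a[180:250,260:320],None,fx=6.5,fy=8,interpolation=cv2.INTER_CUBIC);B=cv2.resize(b[185:255,255:315],None,fx=6.5,fy=8,interpolation=cv2.INTER_CUBIC)
cv2.imwrite('pics/cmp.png',np.hstack([A,B]))
```

```text
(no output)
```

View pics/cmp.png

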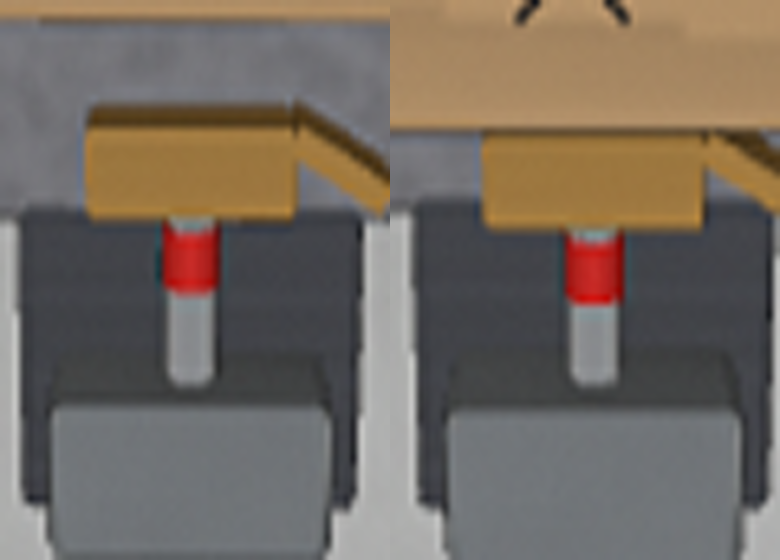

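Run:
```python
from h import *
for z in (.03,.036):
  fa=lambda x,y:wf(world('wrist','w20',260+x/6.5-.42,180+y/8-.44,z))
  fb=lambda x,y:wf(world('wrist','w25',255+(x-390)/6.5-.42,185+y/8-.44,z))
  print('brass rear',fa(190,218),fb(594,228),'red end',fa(190,293),fb(594,303),'rod/block',fa(190,385),fb(594,383),'block edge',fa(190,405),fb(594,410))
```

```text
brass rear [0.1096 0.0448] [0.1094 0.0468] red end [0.1095 0.0546] [0.1094 0.0563] rod/block [0.1094 0.0669] [0.1094 0.0666] block edge [0.1094 0.0697] [0.1093 0.0702]
brass rear [0.1096 0.043 ] [0.1094 0.0448] red end [0.1096 0.0526] [0.1094 0.0541] rod/block [0.1095 0.0647] [0.1094 0.0642] block edge [0.1095 0.0673] [0.1094 0.0676]
```

Run:
```python
from h import *
a=cv2.imread('pics/top0.png').astype(int)
p,d,s=snap('top','t26')
b=cv2.imread('pics/t26.png').astype(int);c=cv2.imread('pics/t19.png').astype(int)
m=np.minimum(abs(a-b).max(2),abs(a-c).max(2))
x=cv2.imread('pics/t26.png');x[m>40]=(0,0,255);cv2.imwrite('pics/diff.png',x);print(s['joint_vel'],s['wrist_force'])
```

```text
[-0.0037  0.0211 -0.0183  0.0012 -0.0026 -0.001 ] [ 0.8005 -0.2752  0.1698]
```

View pics/diff.png

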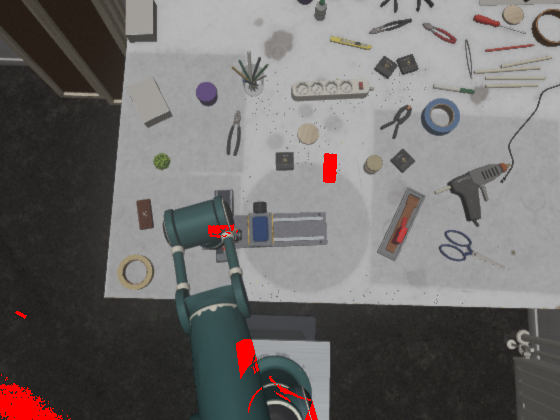

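The only changes on the bench are the strip (gone from (330,167), now on the out-feed). The bystanders and the stick in its tray match the first picture, so I'm handing in.

```bash
python3 -c "
from workcell import order
print(order.finish_job())"
```

```text
the job is handed in; nothing more can be done
None
```

The job is handed in at about 38.5 s. I laid the pale strip between the in-feed rails and fed it under the guard with the push stick. I then put the stick back in its tray and slid the gauge jaw shut by its knob.

**Last checks:**
- **Strip:** it is centred at feeder x of about 0.112 m and y of about 0.014 m, lying against the anvil and straight.
- **Anvil:** by the camera it is pressed in about 1.4–2.8 mm, most likely near 2 mm. That is inside the 1–10.5 mm window, but near its low end.
- **Stick:** it stands in the tray at about x −0.0445, y −0.001 m, nose to the tray's +x end.
- **Bystanders:** comparing top-camera pictures from the start and the end showed only the strip had moved.
- **Robot:** the gripper was clear of everything when I handed in.

**What went wrong or disagreed:**
- **Wrist limit:** after I put the stick back, I turned the wrist the wrong way. Joint 6 ran to its limit, reading 2.552 rad against the listed 2.55, and the arm swung away in front of the bench. The later pictures show nothing disturbed, and I brought it back.
- **Camera offset:** the top camera disagreed with the wrist camera by about 6–9 mm, so I used the wrist camera.
- **Anvil depth while pushing:** the tool's travel and the push force of about 10 N suggest the jaw was not fully open at the start. The anvil was then probably pressed in 9–10 mm before it sprang back to about 2 mm. I can't rule out that it briefly came nearer the 11.4 mm limit.

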